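# Fill the next jar of nuts through the funnel

## Robot

A 6-joint arm with a two-finger parallel gripper is mounted at the origin on the work surface. World frame = base frame: x ahead of the robot, y to its left, z up, the work surface at z = 0. Lengths are in m, angles in rad, forces in N, time in s.
With the tool pointing down it reaches from about 0.375 to 0.9 m from the base axis. Payload 3.1 kg.
Tool frame: the origin (TCP) lies on the centre line of the jaws, within the pads' length; the fingertips stand 19 mm ahead of it and the grasp point (between the pads) is the TCP; z points along the fingers, y is the line along which they close (so a half turn about z gives the same grasp; the last joint's range is limited). The gripper opens to 85 mm and grips with 20 to 120 N. Pads are 22 mm wide; open, the fingers measure 114 mm over their backs; the gripper's body (76 mm by 85 mm) begins 54 mm behind the grasp point. The pads swing forward as they close: fully open they stand 13 mm farther back than shut.
Start: joints at [-1.427, 0.527, 1.433, -0, 1.181, -0.178], TCP at [0.198, -0.593, 0.25] pointing down, gripper open.
Joint ranges: [-3.08, 3.08], [-0.75, 2.2], [0.22, 2.44], [-1.43, 4.57], [0, 2.65], [-2.85, 2.85]. Speed limits (rad/s): [2.79, 2.79, 3.14, 3.14, 3.14, 3.14].

## Interface

Orientations are given as a unit quaternion [x, y, z, w].
In Python, from station import manip gives the robot as it stands.
- The arm moves only by the tool servo_tool, never from a script. Its argument "rows" is a list that holds one entry, the list of rows, each a list of 7 numbers: the turn, a rotation vector about the tool's x, y, z in degrees, then the shift along the tool's x, y, z in m, then the gripper command: -1 is shut, 1 is fully open, values between are in proportion. In form: [[[wx, wy, wz, tx, ty, tz, jaw], ...]]. A call has 1 to 8 rows; each row shifts and turns the commanded pose from where the row before left it, along the tool's axes as they then stand; what a row does not reach is not made up. A row lasts 1/12 s, in which the tool goes at most 41.7 mm and 7.16 degrees, less where a joint would pass 70% of its speed; a pose out of reach is approached as far as the arm can. A call is refused whole if a number of a shift passes 0.0417 or a number of a turn 7.16, either way. A call with a gripper value outside its range is refused whole. The fingers move at their own pace and stop on an object; "squeeze" is the grip in N (left out, the last holds). Time passes only in rows, so rows that do not move let the fingers close. It gives the time, the measured TCP pose, the force, the opening and the grip force at its end, in the units of the state.
- manip.sense(): the state, without advancing time (a new reading comes with each control period).
- manip.snapshot(name): name is "scene" or "top" or "wrist"; returns the picture (420x560x3 uint8, blue, green, red); there is no depth.
- manip.camera_info(name): a dict with "K" (3x3 intrinsics, pixels), "camera_from_world" (4x4, takes a point from world to camera coordinates). Camera axes: x right, y down, z forward; pixel columns grow to the right and rows downward; lengths in m; the calibration is good to about 2 mm. A picture is of the moment at which its call begins: read the wrist's pose just before it. camera_info takes no time and is no camera call; for the wrist camera it gives the pose at the moment of the call.
- manip.sign_off(): hands the job in; it is judged then, once.
The state is a dict: "t": time; "q": joint angles; "qd": joint speeds; "tau": joint torques, N m; "tcp_pos": TCP position; "tool_rot": TCP orientation; "force": force on the tool from outside, world axes, zero at the start; "ft_torque": the same for the moment, N m; "finger_gap": opening from 0.0 (shut) to 1.0 (fully open); "gripper_force": force on a finger pad.
Only numpy, scipy, OpenCV 4.12 (cv2) and the standard library are available. Lean on these libraries where they do the work, as an engineer would, in place of code of your own. Each camera call takes 0.05 s, during which the arm holds its last target. There are 200 camera calls.

## Task

The jar under the funnel has its share of nuts, so move the funnel over into the open empty jar, then pour all six hex nuts from the scoop through the funnel into that jar, spilling none and without fingering the nuts. Leave the funnel standing in the jar, lay the scoop flat on the bench again, and do not knock or shift the other two jars or the other things on the bench.

Things in the scene. Friction and masses are not known exactly. Their poses are not given: they have to be found in the camera images.
- jar_empty_mid (a point): The empty clear-glass jar to fill, the only one open, empty and without funnel or lid: 84 mm outer diameter, 100 mm high, inside 77 mm, mouth 74 mm wide, floor 6 mm thick, 0.4 kg, loose; too wide to grip, it stays where it stands. Point on its axis 50 mm above its underside; its rim is 50 mm above the point.
- jar_full_mid (a point): The jar already filled, same size as the empty one, open, holding nuts up to half its height; at the start the funnel stands in it. Point on its axis 50 mm above its underside.
- jar_lidded_mid (a point): Bystander: a third jar, same size, holding nuts, closed with a flat steel lid 87 mm wide, 104 mm high in all. Point on its axis 50 mm above its underside.
- funnel_mouth (a point): Steel funnel, 0.2 kg, 89 mm high; point: centre of its round mouth at rim height. z is its axis, x points to its handle. Mouth 150 mm across; 54 mm below it the spout begins: 35 mm long, 64 to 62 mm wide outside, 56 inside. It drops with 5 mm play into a jar and rests by its cone, rim 98 mm above the jar's middle point, spout 41 mm deep in the jar (lift it 45 mm or more to clear).
- funnel_grip (a point): Place to grip the funnel: its handle, an upright D loop of steel strap 20 mm wide, 4 mm thick. Axes as funnel_mouth: x away from the funnel's axis, y across the strap (grip along y), z up. The point is 102 mm from the funnel's axis, 19 mm below its rim; the loop's level top is 15 mm above it, the upright outer bar 8 to 12 mm farther out, the lower bar 20 mm below.
- scoop_grip (a point): Middle of the wooden handle of a flat-bottomed aluminium hand scoop, 0.2 kg, loose. x: from its open front (lip) back along the handle, y across, z up. Handle 24 mm wide (grip along y), 24 thick, 90 long, rising 14 degrees backwards; the point is 43 mm above the underside. Pan: floor from 150 to 50 mm ahead of the point, 76 mm wide, walls 13 mm high at the lip rising to 44 at the back.
- scoop_lip (a point): Middle of the scoop's open front edge, at the top of its 3 mm floor: 149.5 mm ahead of scoop_grip (towards the scoop's -x) and 40 mm lower; same axes. 3 mm above the bench when the scoop lies flat. The front is open: nuts slide out when the scoop is tipped nose-down by 25 to 35 degrees, more for the last ones.
- glue_mid (a point): Bystander: glue bottle with a pointed nozzle, 62 mm wide, 185 mm high, upright. Point on its axis 90 mm above the bench.
- plane_mid (a point): Bystander: steel block plane 155 x 50 mm (long along its x), about 62 mm high. Point 25 mm above its underside.
- tape_mid (a point): Bystander: tape measure, 79 x 43 mm (long along its x), 72 mm high, standing. Point at its middle, 34 mm above the bench.
- nut0: A loose plain steel hex nut, 22 mm across flats, 11 mm high, 28 g, one of the six alike that lie in the scoop at the start; the point is its centre. Its z is the bore's axis.
- nut1: A loose plain steel hex nut, 22 mm across flats, 11 mm high, 28 g, one of the six alike that lie in the scoop at the start; the point is its centre.
- nut2: A loose plain steel hex nut, 22 mm across flats, 11 mm high, 28 g, one of the six alike that lie in the scoop at the start; the point is its centre.
- nut3: A loose plain steel hex nut, 22 mm across flats, 11 mm high, 28 g, one of the six alike that lie in the scoop at the start; the point is its centre.
- nut4: A loose plain steel hex nut, 22 mm across flats, 11 mm high, 28 g, one of the six alike that lie in the scoop at the start; the point is its centre.
- nut5: A loose plain steel hex nut, 22 mm across flats, 11 mm high, 28 g, one of the six alike that lie in the scoop at the start; the point is its centre.
Things that resemble listed ones, but are neither listed nor needed, are in the scene too. What is shaped like the part that bears scoop_grip but pink is not meant.

How it is judged:
By the outcome, as a careful person would: the job done as asked, in the order asked, and still so for the second after the job is handed in, with the robot touching nothing.
It also fails if it takes over 72 s, if anything falls off the work surface, if the arm or the gripper's body presses on something with over 40 N, if the wrist force passes 120 N, or if a joint passes its speed limit or range.

## Working session

There is one attempt and no reset: what is moved stays moved. The work goes in short steps, Python scripts to look and compute and a tool call to move; the robot and the scene stay as the last step left them, time stands still between calls to the robot, and variables do not carry over. Pictures are saved under pics/ and viewed, at most 10 in all, crops included, and the job is handed in when it is done.

Besides the shell and the picture viewer there is one more tool, called after ">>>" by a JSON object that holds its "op" and its "data", one argument or row to a line. servo_tool: Moves the arm, as the interface text tells. Its arguments: {"type":"object","properties":{"rows":{"type":"array","items":{"type":"array","items":{"type":"array","items":{"type":"number"}}}},"squeeze":{"type":"number"}},"required":["rows"]}

```bash
ls; mkdir -p pics; python3 - <<'E'
from station import manip
import cv2
for n in("scene","top"):
    im=manip.snapshot(n); cv2.imwrite(f"pics/{n}0.png",im)
    c=manip.camera_info(n); print(n,c["K"],c["camera_from_world"])
print(manip.sense())
E
```

```text
pics
scene [[421.86606656   0.         278.78357464]
 [  0.         421.86606656 213.82794969]
 [  0.           0.           1.        ]] [[ 0.31277679  0.94981144 -0.00537687 -0.1087157 ]
 [ 0.80741719 -0.2688587  -0.52515949 -0.36061909]
 [-0.50024811  0.15991632 -0.85098684  1.40037192]
 [ 0.          0.          0.          1.        ]]
top [[546.42927084   0.         294.19731014]
 [  0.         546.42927084 205.64278653]
 [  0.           0.           1.        ]] [[ 0.02489962 -0.99968771  0.00211779 -0.04027316]
 [-0.98383434 -0.02488044 -0.17734417  0.52224989]
 [ 0.17734148  0.00233225 -0.98414661  1.52095648]
 [ 0.          0.          0.          1.        ]]
{'t': 0.1, 'q': array([-1.42647928e+00,  5.28354291e-01,  1.43377439e+00, -5.13247638e-06,
        1.18138560e+00, -1.78532737e-01]), 'qd': array([ 0.00153394, -0.00267723, -0.00288835,  0.00157268, -0.00122293,
        0.00111733]), 'tau': array([ 2.13318344e-04, -4.43303883e+01, -1.78587484e+01, -2.07066732e-04,
        3.89001027e-03, -1.07304680e-05]), 'tcp_pos': array([ 0.19821329, -0.59210164,  0.24944298]), 'tool_rot': array([ 9.86998658e-01,  1.60725626e-01,  1.40638260e-05, -9.60713814e-04]), 'force': array([ 0.78439701, -0.01740462, -0.68157761]), 'ft_torque': array([-0.01037936, -0.02062269, -0.02344448]), 'gripper_force': 0.0, 'finger_gap': 0.9994381699824627}
```

View pics/scene0.png

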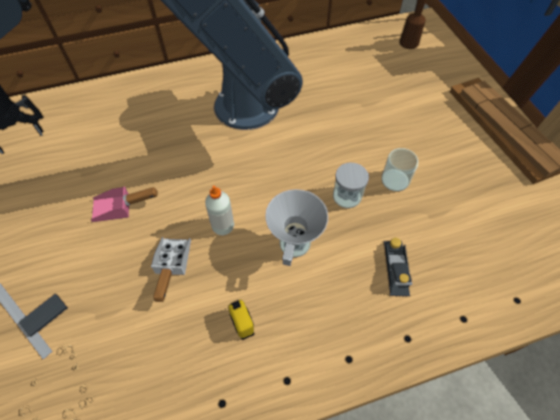

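View pics/top0.png

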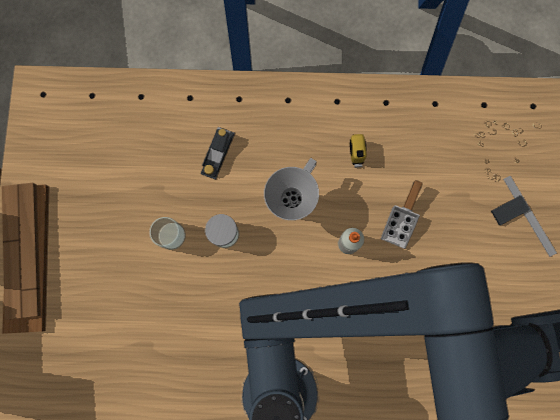

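The two pictures agree on the layout.
- **Funnel:** standing in the full jar, top (292,193) / scene (297,218). Its handle is at top (311,166).
- **Jars:** lidded jar at top (222,232), empty jar at top (168,233) / scene (400,170).
- **Scoop candidates:** an aluminium one with nuts at top (402,225) / scene (172,257), and a pink one at scene (112,205). I choose the aluminium one.

Next is a close crop to check that choice and refine the pixels.

```bash
cat > h.py <<'E'
from station import manip
import numpy as np, cv2
from scipy.spatial.transform import Rotation as R
def cam(n):
    c=manip.camera_info(n); return np.array(c["K"]),np.array(c["camera_from_world"])
def ray(n,uv,c=None):
    K,T=c or cam(n); d=T[:3,:3].T@np.linalg.solve(K,[uv[0],uv[1],1]); return -T[:3,:3].T@T[:3,3],d/np.linalg.norm(d)
def plane(n,uv,z,c=None):
    o,d=ray(n,uv,c); return o+d*(z-o[2])/d[2]
def tri(a,b):
    (o,d),(p,e)=ray(*a),ray(*b); s=np.linalg.lstsq(np.c_[d,-e],p-o,rcond=None)[0]
    x,y=o+s[0]*d,p+s[1]*e; return (x+y)/2,np.linalg.norm(x-y)
def proj(n,P,c=None):
    K,T=c or cam(n); q=K@(T[:3,:3]@P+T[:3,3]); return q[:2]/q[2]
def rel(P,Rt=None,s=None):
    "shift (mm, tool axes) and turn (deg rotvec, tool axes) from the present pose to pos P, matrix Rt"
    s=s or manip.sense(); A=R.from_quat(s["tool_rot"])
    return (A.inv().apply(np.array(P)-s["tcp_pos"])*1e3).round(1), None if Rt is None else (A.inv()*R.from_matrix(Rt)).as_rotvec(degrees=True).round(2)
E
python3 - <<'E'
from h import *
t=cv2.imread("pics/top0.png");s=cv2.imread("pics/scene0.png")
a=cv2.resize(t[120:260,140:440],None,fx=2.6,fy=2.6,interpolation=cv2.INTER_CUBIC)
b=cv2.resize(s[140:230,330:430],None,fx=2.2,fy=2.2,interpolation=cv2.INTER_CUBIC)
b2=cv2.resize(s[190:310,140:340],None,fx=1.9,fy=1.9,interpolation=cv2.INTER_CUBIC)
o=np.zeros((600,780,3),np.uint8);o[:a.shape[0],:a.shape[1]]=a;o[370:370+b2.shape[0],:b2.shape[1]]=b2;o[370:370+b.shape[0],500:500+b.shape[1]]=b
cv2.imwrite("pics/crop1.png",o)
for k,uv,z in [("funnel",(292,193),.148),("fgrip",(311,166),.144),("empty",(167,233),.1),("lid",(222,230),.104),("scoophandle",(413,194),.055),("scooplip",(397,242),.003)]:
    print(k,plane("top",uv,z).round(3))
print("glue",tri(("top",(355,237)),("scene",(215,191))))
E
```

```text
funnel [ 0.539 -0.021  0.148]
fgrip [ 0.616 -0.07   0.144]
empty [0.428 0.32  0.1  ]
lid [0.44  0.169 0.104]
scoophandle [ 0.564 -0.367  0.055]
scooplip [ 0.431 -0.329  0.003]
glue (array([ 0.42264003, -0.18759808,  0.16399535]), np.float64(0.002901827300782992))
```

View pics/crop1.png

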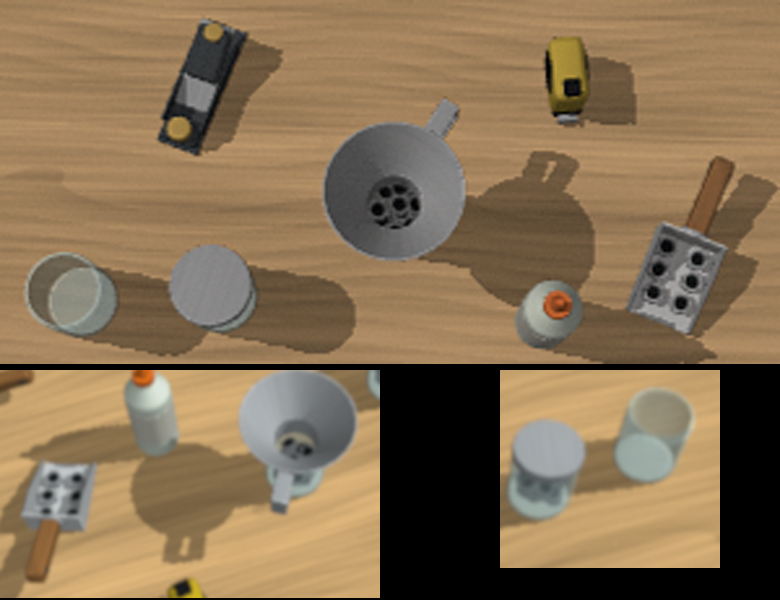

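The crop confirms the choice: the aluminium scoop holds six nuts, and the jar at crop (65,293), i.e. top (165,232.7), is open and empty. The funnel rim centre is at top (291.7,193.7) and the outer end of its handle at about top (312.5,160.5).

```bash
python3 - <<'E'
from h import *
g=lambda x,y:(140+x/2.6,120+y/2.6)
f=plane("top",g(394.5,191.5),.148);h=plane("top",g(449,105),.144);e=plane("top",g(65,293),.1)
print("funnel",f.round(4),"hend",h.round(4),"dist",np.linalg.norm((h-f)[:2]),"az",np.degrees(np.arctan2(*(h-f)[1::-1])),"empty",e.round(4))
psi=np.arctan2(*(h-f)[1::-1]); u=np.array([np.cos(psi),np.sin(psi),0]); G=f+.102*u; G[2]=.129; print("grip",G.round(4))
Rt=np.c_[-u,[-u[1],u[0],0],[0,0,-1]]
P=G.copy();P[2]=.25
print(rel(P,Rt))
E
```

```text
funnel [ 0.5375 -0.0199  0.148 ] hend [ 0.6323 -0.0747  0.144 ] dist 0.10952926510526563 az -30.005967335048418 empty [0.4291 0.3252 0.1   ]
grip [ 0.6258 -0.071   0.129 ]
(array([ 5.708e+02, -3.586e+02,  3.000e-01]), array([-3.000e-02, -1.300e-01, -1.315e+02]))
```

>>> {"op": "servo_tool", "data": {
  "rows": [
    [[0,0,0,0.0317,-0.0199,0,1],[0,0,0,0.0317,-0.0199,0,1],[0,0,0,0.0317,-0.0199,0,1],[0,0,0,0.0317,-0.0199,0,1],[0,0,0,0.0317,-0.0199,0,1],[0,0,0,0.0317,-0.0199,0,1],[0,0,0,0.0317,-0.0199,0,1],[0,0,0,0.0317,-0.0199,0,1]]
  ]
}}

```text
t: 0.77
tcp_pos: [0.389, -0.3595, 0.25]
tool_rot: [0.987, 0.161, -0.0, -0.0]
force: [0.0, -1.3, 0.9]
finger_gap: 0.998
gripper_force: 0.0
```

>>> {"op": "servo_tool", "data": {
  "rows": [
    [[0,0,0,0.0317,-0.0199,0,1],[0,0,0,0.0317,-0.0199,0,1],[0,0,0,0.0317,-0.0199,0,1],[0,0,0,0.0317,-0.0199,0,1],[0,0,0,0.0317,-0.0199,0,1],[0,0,0,0.0317,-0.0199,0,1],[0,0,0,0.0317,-0.0199,0,1],[0,0,0,0.0317,-0.0199,0,1]]
  ]
}}

```text
t: 1.43
tcp_pos: [0.5789, -0.128, 0.2499]
tool_rot: [0.987, 0.161, -0.0, -0.0]
force: [-0.6, -0.2, 0.3]
finger_gap: 0.999
gripper_force: 0.0
```

>>> {"op": "servo_tool", "data": {
  "rows": [
    [[0,0,0,0.0317,-0.0199,0,1],[0,0,0,0.0317,-0.0199,0,1],[0,0,-6.9,0,0,0,1],[0,0,-6.9,0,0,0,1],[0,0,-6.9,0,0,0,1],[0,0,-6.9,0,0,0,1],[0,0,-6.9,0,0,0,1],[0,0,-6.9,0,0,0,1]]
  ]
}}

```text
t: 2.1
tcp_pos: [0.6254, -0.0717, 0.2497]
tool_rot: [0.865, 0.502, -0.0, -0.001]
force: [-0.6, 0.4, -0.4]
finger_gap: 0.996
gripper_force: 0.0
```

>>> {"op": "servo_tool", "data": {
  "rows": [
    [[0,0,-6.9,0,0,0,1],[0,0,-6.9,0,0,0,1],[0,0,-6.9,0,0,0,1],[0,0,-6.9,0,0,0,1],[0,0,-6.9,0,0,0,1],[0,0,-6.9,0,0,0,1],[0,0,-6.9,0,0,0,1],[0,0,-6.9,0,0,0,1]]
  ]
}}

```text
t: 2.77
tcp_pos: [0.6254, -0.0719, 0.2497]
tool_rot: [0.534, 0.845, -0.0, -0.001]
force: [-0.4, 0.8, -0.3]
finger_gap: 1.006
gripper_force: 0.0
```

>>> {"op": "servo_tool", "data": {
  "rows": [
    [[0,0,-6.9,0,0,0,1],[0,0,-6.9,0,0,0,1],[0,0,-6.9,0,0,0,1],[0,0,-6.9,0,0,0,1],[0,0,-6.9,0,0,0,1],[0,0,0,0,0,0,1]]
  ]
}}

```text
t: 3.27
tcp_pos: [0.6254, -0.0719, 0.2497]
tool_rot: [0.261, 0.965, 0.0, -0.001]
force: [-0.2, -0.6, -0.8]
finger_gap: 0.999
gripper_force: 0.0
```

```bash
python3 - <<'E'
from h import *
u=np.array([np.cos(np.radians(-30)),np.sin(np.radians(-30)),0])
Rt=np.c_[-u,[-u[1],u[0],0],[0,0,-1]]
print(rel([.6258,-.071,.25],Rt))
s=manip.sense();print(s["tcp_pos"],s["q"],s["t"])
c=cam("wrist");cv2.imwrite("pics/w1.png",manip.snapshot("wrist"));np.savez("w1.npz",K=c[0],T=c[1]);print(c)
print(proj("wrist",np.array([.6258,-.071,.144])))
E
```

```text
(array([ 0.1,  1. , -0.3]), array([-0.02, -0.07, -0.3 ]))
[ 0.62542467 -0.07188742  0.24973461] [-2.91677673e-01  5.34839255e-01  1.42032490e+00 -1.68053741e-05
  1.18772582e+00 -1.33371934e+00] 3.2667
(array([[329.594847  ,   0.        , 276.26217248],
       [  0.        , 329.594847  , 204.47261681],
       [  0.        ,   0.        ,   1.        ]]), array([[ 5.03118999e-01,  8.64216836e-01, -7.30398606e-04,
        -2.52167128e-01],
       [ 8.29012763e-01, -4.82385220e-01,  2.82917546e-01,
        -5.88857470e-01],
       [ 2.44149773e-01, -1.42946702e-01, -9.59143956e-01,
         2.16744148e-01],
       [ 0.00000000e+00,  0.00000000e+00,  0.00000000e+00,
         1.00000000e+00]]))
[277.90729219 211.07500842]
```

View pics/w1.png

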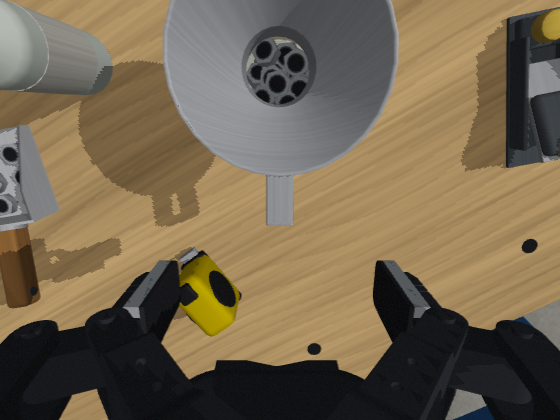

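The wrist view shows the handle's top bar spanning columns 266–293 and rows 175–226, so it runs straight out along the image. I convert its end to a point.

```bash
python3 - <<'E'
from h import *
z=np.load("w1.npz");c=(z["K"],z["T"])
E=plane("wrist",(279.5,226),.144,c);B=plane("wrist",(280,180),.144,c);print("end",E,"base",B,"az",np.degrees(np.arctan2(*(E-B)[1::-1])))
for uv in ((166,40),(398,40)):print(plane("wrist",uv,.148,c))
u=np.array([np.cos(np.radians(-30)),np.sin(np.radians(-30)),0])
G=E-.012*u;G[2]=.129;print("grip",G,rel(G))
E
```

```text
end [ 0.63636372 -0.07577875  0.144     ] base [ 0.60636643 -0.05801496  0.144     ] az -30.633150245955694
[ 0.49262114 -0.07450837  0.148     ]
[0.565472   0.05059154 0.148     ]
grip [ 0.62597142 -0.06977875  0.129     ] (array([  0.5,   2.1, 120.8]), None)
```

>>> {"op": "servo_tool", "data": {
  "rows": [
    [[0,0,0,0.0005,0.002,0.03,1],[0,0,0,0,0,0.03,1],[0,0,0,0,0,0.03,1],[0,0,0,0,0,0.02,1],[0,0,0,0,0,0.011,0.3],[0,0,0,0,0,0,-1],[0,0,0,0,0,0,-1],[0,0,0,0,0,0,-1]]
  ],
  "squeeze": 100
}}

```text
t: 3.98
tcp_pos: [0.6275, -0.0703, 0.1307]
tool_rot: [0.263, 0.965, -0.0, 0.001]
force: [0.1, 0.4, 0.9]
finger_gap: 0.455
gripper_force: 0.0
```

>>> {"op": "servo_tool", "data": {
  "rows": [
    [[0,0,0,0,0,0,-1],[0,0,0,0,0,0,-1],[0,0,0,0,0,0,-1],[0,0,0,0,0,0,-1]]
  ]
}}

```text
t: 4.32
tcp_pos: [0.6276, -0.0703, 0.1308]
tool_rot: [0.262, 0.965, 0.0, 0.002]
force: [1.2, 0.3, 3.3]
finger_gap: 0.214
gripper_force: 97.4
```

>>> {"op": "servo_tool", "data": {
  "rows": [
    [[0,0,0,0,0,-0.006,-1],[0,0,0,0,0,-0.012,-1],[0,0,0,0,0,-0.015,-1],[0,0,0,0,0,-0.015,-1],[0,0,0,0,0,-0.015,-1],[0,0,0,0,0,-0.015,-1],[0,0,0,0,0,-0.015,-1],[0,0,0,0,0,-0.012,-1]]
  ]
}}

```text
t: 4.98
tcp_pos: [0.626, -0.07, 0.2359]
tool_rot: [0.262, 0.965, -0.0, 0.0]
force: [-0.5, 0.3, -2.1]
finger_gap: 0.209
gripper_force: 97.7
```

```bash
python3 - <<'E'
from h import *
s=manip.sense();print(s["tcp_pos"],s["force"],s["ft_torque"],s["finger_gap"],s["gripper_force"])
cv2.imwrite("pics/sc2.png",np.vstack([cv2.resize(manip.snapshot("scene")[120:320,200:440],None,fx=2,fy=2),cv2.resize(manip.snapshot("top")[110:210,200:440],None,fx=2,fy=2)]))
a=np.radians(37);u=np.array([np.cos(a),np.sin(a),0])
Rt=np.c_[-u,[-u[1],u[0],0],[0,0,-1]];G=np.array([.4291,.3252,0])+.102*u;G[2]=.226
print(G,rel(G,Rt))
E
```

```text
[ 0.62596132 -0.06996042  0.23592275] [-0.47581253  0.25341021 -2.12643058] [-0.11822778 -0.21203533 -0.022099  ] 0.20863832321632467 97.70540299359709
[0.51056082 0.38658513 0.226     ] (array([331.9, 335. ,   9.9]), array([ -0.11,   0.26, -67.39]))
```

View pics/sc2.png

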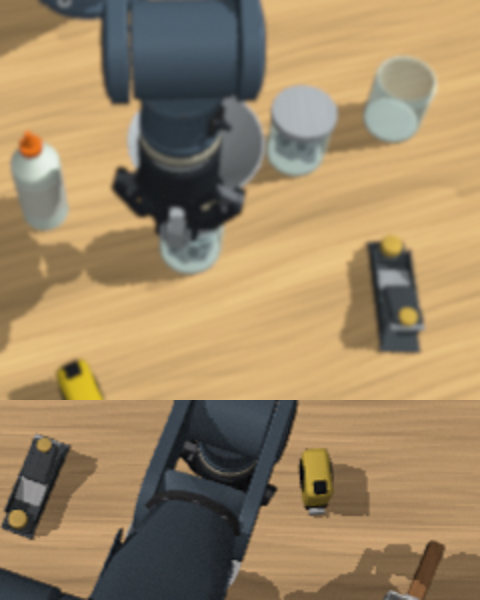

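The picture shows the funnel lifted clear of the full jar, which stays put at crop (190,240). The force and moment readings fit its weight, so I carry it over.

>>> {"op": "servo_tool", "data": {
  "rows": [
    [[0,0,0,0.011,0.0112,0,-1],[0,0,0,0.0177,0.0178,0,-1],[0,0,0,0.0221,0.0223,0,-1],[0,0,0,0.0221,0.0223,0,-1],[0,0,0,0.0221,0.0223,0,-1],[0,0,0,0.0221,0.0223,0,-1],[0,0,0,0.0221,0.0223,0,-1],[0,0,0,0.0221,0.0223,0,-1]]
  ]
}}

```text
t: 5.75
tcp_pos: [0.5673, 0.154, 0.233]
tool_rot: [0.262, 0.965, -0.001, -0.002]
force: [0.9, -0.1, -2.3]
finger_gap: 0.21
gripper_force: 97.6
```

>>> {"op": "servo_tool", "data": {
  "rows": [
    [[0,0,0,0.0221,0.0223,0,-1],[0,0,0,0.0221,0.0223,0,-1],[0,0,0,0.0221,0.0223,0,-1],[0,0,0,0.0221,0.0223,0,-1],[0,0,0,0.0221,0.0223,0,-1],[0,0,0,0.0221,0.0223,0,-1],[0,0,0,0.0221,0.0223,0,-1],[0,0,0,0.011,0.011,0,-1]]
  ]
}}

```text
t: 6.42
tcp_pos: [0.508, 0.3834, 0.2329]
tool_rot: [0.261, 0.965, -0.0, -0.002]
force: [0.1, -0.4, -3.1]
finger_gap: 0.207
gripper_force: 97.7
```

>>> {"op": "servo_tool", "data": {
  "rows": [
    [[0,0,-3,0.0044,0.0044,0,-1],[0,0,-5,0,0,0,-1],[0,0,-7,0,0,0,-1],[0,0,-7,0,0,0,-1],[0,0,-7,0,0,0,-1],[0,0,-7,0,0,0,-1],[0,0,-7,0,0,0,-1],[0,0,-7,0,0,0,-1]]
  ]
}}

```text
t: 7.08
tcp_pos: [0.5084, 0.3855, 0.233]
tool_rot: [-0.173, 0.985, -0.001, -0.002]
force: [-0.2, 0.2, -3.0]
finger_gap: 0.211
gripper_force: 97.7
```

>>> {"op": "servo_tool", "data": {
  "rows": [
    [[0,0,-7,0,0,0,-1],[0,0,-6,0,0,0,-1],[0,0,-4.4,0,0,0,-1],[0,0,0,0,0,0,-1],[0,0,0,0,0,0,-1]]
  ]
}}

```text
t: 7.5
tcp_pos: [0.5088, 0.3858, 0.2334]
tool_rot: [-0.316, 0.949, -0.0, -0.001]
force: [0.1, -0.2, -3.0]
finger_gap: 0.213
gripper_force: 97.7
```

```bash
python3 - <<'E'
from h import *
s=manip.sense();print(s["tcp_pos"],s["force"],s["ft_torque"],s["finger_gap"],s["q"],s["t"])
a=np.radians(37);u=np.array([np.cos(a),np.sin(a),0])
Rt=np.c_[-u,[-u[1],u[0],0],[0,0,-1]];G=np.array([.4291,.3252,0])+.102*u;G[2]=.236
print(rel(G,Rt))
c=cam("wrist");np.savez("w2.npz",K=c[0],T=c[1])
w=manip.snapshot("wrist");t=cv2.resize(manip.snapshot("top")[180:280,120:280],None,fx=1.5,fy=1.5)
o=np.zeros((420,800,3),np.uint8);o[:,:560]=w;o[:150,560:]=t
s=manip.snapshot("scene");o[150:420,560:]=cv2.resize(s[80:215,320:440],None,fx=2,fy=2)
cv2.imwrite("pics/w2.png",o)
E
```

```text
[0.50881969 0.38576747 0.23340594] [ 0.05729437 -0.22294011 -2.99317599] [ 0.18089945 -0.21183207 -0.00413538] 0.21276595668396575 [ 4.73889975e-01  5.64960840e-01  1.41248233e+00  2.17139599e-04
  1.16645258e+00 -1.74047261e+00] 7.5
(array([-1.9, -0.4, -2.6]), array([ 0.03, -0.13, -0.13]))
```

View pics/w2.png

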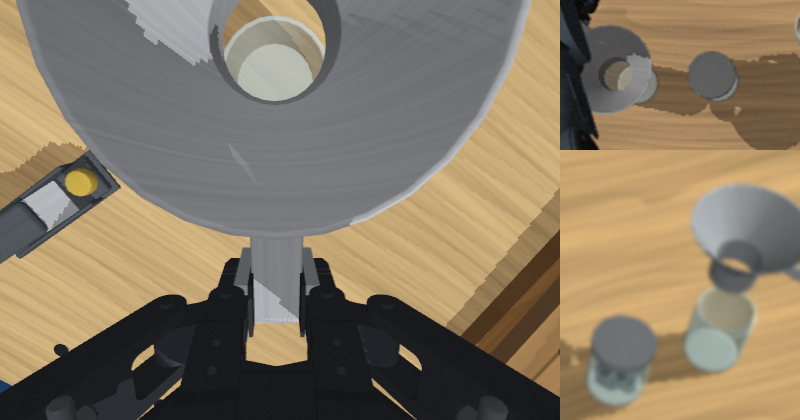

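The wrist view looks through the spout. The jar rim arc spans columns 223–327 with its far edge at row 16, and the spout bore spans columns 209–341 down to row 104. Laterally they are aligned, so I check the radial direction.

```bash
python3 - <<'E'
from h import *
z=np.load("w2.npz");c=(z["K"],z["T"])
a=np.radians(37);u=np.array([np.cos(a),np.sin(a),0]);v=np.array([-u[1],u[0],0])
far=plane("wrist",(275,16),.1,c);L=plane("wrist",(223.5,68),.1,c);Rr=plane("wrist",(327,68),.1,c)
print("cam",-c[1][:3,:3].T@c[1][:3,3],"jar rim:",far,L,Rr,"width",np.linalg.norm(L-Rr),"centre from far (r=.042):",far+.042*u, "LR mid",(L+Rr)/2)
tcp=np.array([.5088,.3858,.2334])
f=tcp-.102*u+[0,0,.019]
print("funnel expected mouth",f,"spout bore near edge proj",proj("",f-[0,0,.054]+.028*u,c),proj("",f-[0,0,.089]+.028*u,c),"L/R",proj("",f-[0,0,.054]+.028*v,c),proj("",f-[0,0,.054]-.028*v,c),"rim near",proj("",f+.075*u,c),"hand end",proj("",f-[0,0,.004]+.114*u,c))
e=np.array([.4291,.3252,.1]);
for r,zz in((.042,.1),(.0385,.006)):
    e[2]=zz;print("expected jar far/near/L/R",proj("",e-r*u,c),proj("",e+r*u,c),proj("",e+r*v,c),proj("",e-r*v,c))
E
```

```text
cam [0.45022547 0.34254352 0.35803358] jar rim: [0.40152187 0.30522547 0.1       ] [0.45103886 0.29556012 0.1       ] [0.40576606 0.3557191  0.1       ] width 0.07529096533161947 centre from far (r=.042): [0.43506457 0.3305017  0.1       ] LR mid [0.42840246 0.32563961 0.1       ]
funnel expected mouth [0.42733918 0.32441487 0.2524    ] spout bore near edge proj [274.28503731 104.8797532 ] [274.55945842 105.36063755] L/R [337.7989341   38.31610011] [210.43043607  38.39168422] rim near [273.92961025 245.28821491] hand end [274.26192359 333.23379393]
expected jar far/near/L/R [274.04681414   3.11391288] [274.34122763 127.60257809] [331.90719421  68.39356908] [216.47422423  68.47310239]
expected jar far/near/L/R [274.55421334  36.71299893] [274.7211436 118.8282426] [313.08543201  79.09410401] [236.18602439  79.14969934]
```

```bash
python3 - <<'E'
from h import *
o=cv2.imread("pics/w2.png").astype(int)
print("col275",[(r,*o[r,275]) for r in range(0,52,2)])
print("row60",[(x,*o[60,x]) for x in list(range(206,242,3))+list(range(308,345,3))])
E
```

```text
col275 [(0, np.int64(123), np.int64(174), np.int64(204)), (2, np.int64(121), np.int64(171), np.int64(200)), (4, np.int64(117), np.int64(168), np.int64(198)), (6, np.int64(119), np.int64(167), np.int64(198)), (8, np.int64(121), np.int64(170), np.int64(200)), (10, np.int64(125), np.int64(176), np.int64(206)), (12, np.int64(128), np.int64(179), np.int64(210)), (14, np.int64(129), np.int64(180), np.int64(210)), (16, np.int64(192), np.int64(197), np.int64(189)), (18, np.int64(189), np.int64(204), np.int64(206)), (20, np.int64(145), np.int64(161), np.int64(165)), (22, np.int64(130), np.int64(145), np.int64(147)), (24, np.int64(126), np.int64(141), np.int64(144)), (26, np.int64(132), np.int64(145), np.int64(148)), (28, np.int64(132), np.int64(146), np.int64(149)), (30, np.int64(132), np.int64(146), np.int64(149)), (32, np.int64(132), np.int64(146), np.int64(148)), (34, np.int64(127), np.int64(142), np.int64(144)), (36, np.int64(127), np.int64(141), np.int64(142)), (38, np.int64(127), np.int64(141), np.int64(143)), (40, np.int64(128), np.int64(141), np.int64(144)), (42, np.int64(129), np.int
[... 815 characters left out ...]
43), np.int64(158), np.int64(159)), (308, np.int64(114), np.int64(137), np.int64(150)), (311, np.int64(116), np.int64(140), np.int64(153)), (314, np.int64(116), np.int64(141), np.int64(152)), (317, np.int64(115), np.int64(138), np.int64(151)), (320, np.int64(112), np.int64(130), np.int64(138)), (323, np.int64(105), np.int64(118), np.int64(126)), (326, np.int64(87), np.int64(85), np.int64(83)), (329, np.int64(86), np.int64(83), np.int64(82)), (332, np.int64(86), np.int64(84), np.int64(84)), (335, np.int64(101), np.int64(97), np.int64(95)), (338, np.int64(119), np.int64(116), np.int64(114)), (341, np.int64(121), np.int64(118), np.int64(115)), (344, np.int64(119), np.int64(115), np.int64(113))]
```

```bash
python3 - <<'E'
from h import *
z=np.load("w2.npz");c=(z["K"],z["T"])
a=np.radians(37);u=np.array([np.cos(a),np.sin(a),0])
print("spout c by wrist",plane("",(275,104),.198,c)-.028*u,"rim near",plane("",(276,236.5),.252,c)-.075*u,"hand end",plane("",(276,322),.248,c)-.114*u)
print("jar rim far",plane("",(275,15.3),.1,c)+.042*u,"floor far",plane("",(275,43),.006,c)+.0385*u)
print("scene rim",plane("scene",(402.3,158.7),.1))
t=cv2.imread("pics/top0.png");s=cv2.imread("pics/scene0.png")
S=cv2.cvtColor(t,cv2.COLOR_BGR2HSV)[:,:,1].astype(int)
print("top col163",list(zip(range(212,256),S[212:256,163])))
print("top row228",list(zip(range(144,192),S[228,144:192])))
S2=cv2.cvtColor(s,cv2.COLOR_BGR2HSV)[:,:,1].astype(int)
print("scene col402",list(zip(range(144,194),S2[144:194,402])))
print("scene row158",list(zip(range(380,424),S2[158,380:424])))
E
```

```text
spout c by wrist [0.42682524 0.32444239 0.198     ] rim near [0.42442372 0.32312086 0.252     ] hand end [0.42306729 0.32205461 0.248     ]
jar rim far [0.4347158 0.3302399 0.1      ] floor far [0.43327643 0.32887476 0.006     ]
scene rim [0.43426321 0.32659795 0.1       ]
top col163 [(212, np.int64(109)), (213, np.int64(109)), (214, np.int64(109)), (215, np.int64(113)), (216, np.int64(115)), (217, np.int64(22)), (218, np.int64(44)), (219, np.int64(66)), (220, np.int64(64)), (221, np.int64(66)), (222, np.int64(60)), (223, np.int64(57)), (224, np.int64(63)), (225, np.int64(56)), (226, np.int64(40)), (227, np.int64(32)), (228, np.int64(22)), (229, np.int64(23)), (230, np.int64(26)), (231, np.int64(25)), (232, np.int64(25)), (233, np.int64(24)), (234, np.int64(24)), (235, np.int64(24)), (236, np.int64(26)), (237, np.int64(22)), (238, np.int64(26)), (239, np.int64(25)), (240, np.int64(29)), (241, np.int64(25)), (242, np.int64(31)), (243, np.int64(26)), (244, np.int64(19)), (245, np.int64(13)), (246, np.int64(11)), (247, np.int64(51)), (248, np.int64(111)), (249, np.int64(109)), (250, np.
[... 2475 characters left out ...]
), (391, np.int64(39)), (392, np.int64(44)), (393, np.int64(46)), (394, np.int64(47)), (395, np.int64(47)), (396, np.int64(49)), (397, np.int64(51)), (398, np.int64(51)), (399, np.int64(50)), (400, np.int64(50)), (401, np.int64(50)), (402, np.int64(48)), (403, np.int64(50)), (404, np.int64(52)), (405, np.int64(51)), (406, np.int64(51)), (407, np.int64(51)), (408, np.int64(53)), (409, np.int64(53)), (410, np.int64(55)), (411, np.int64(54)), (412, np.int64(56)), (413, np.int64(59)), (414, np.int64(55)), (415, np.int64(47)), (416, np.int64(49)), (417, np.int64(67)), (418, np.int64(90)), (419, np.int64(109)), (420, np.int64(114)), (421, np.int64(113)), (422, np.int64(114)), (423, np.int64(114))]
```

Three views agree on the jar axis at about (0.4335, 0.3275), so the funnel must go about 9 mm outward. I shift it, lower it to just above the rim and look again.

>>> {"op": "servo_tool", "data": {
  "rows": [
    [[0,0,0,-0.0045,0,0.006,-1],[0,0,0,-0.0045,0,0.01,-1],[0,0,0,0,0,0.012,-1],[0,0,0,0,0,0.01,-1],[0,0,0,0,0,0.006,-1],[0,0,0,0,0,0,-1],[0,0,0,0,0,0,-1]]
  ]
}}

```text
t: 8.23
tcp_pos: [0.5165, 0.3912, 0.1893]
tool_rot: [-0.317, 0.948, -0.0, -0.001]
force: [-0.4, -0.3, -3.2]
finger_gap: 0.207
gripper_force: 97.7
```

```bash
python3 - <<'E'
from h import *
s=manip.sense();print(s["tcp_pos"],s["force"],s["t"])
c=cam("wrist");np.savez("w3.npz",K=c[0],T=c[1]);w=manip.snapshot("wrist")
t=manip.snapshot("top");sc=manip.snapshot("scene")
o=np.zeros((480,800,3),np.uint8);o[:,:480]=cv2.resize(w[0:120,215:335],(480,480),interpolation=cv2.INTER_CUBIC)
o[:240,480:]=cv2.resize(t[200:260,140:220],(320,240));o[240:480,480:]=cv2.resize(sc[120:195,360:460],(320,240))
cv2.imwrite("pics/w3.png",o)
E
```

```text
[0.51648068 0.39121471 0.1892806 ] [-0.37615382 -0.26174071 -3.20747244] 8.2333
```

View pics/w3.png

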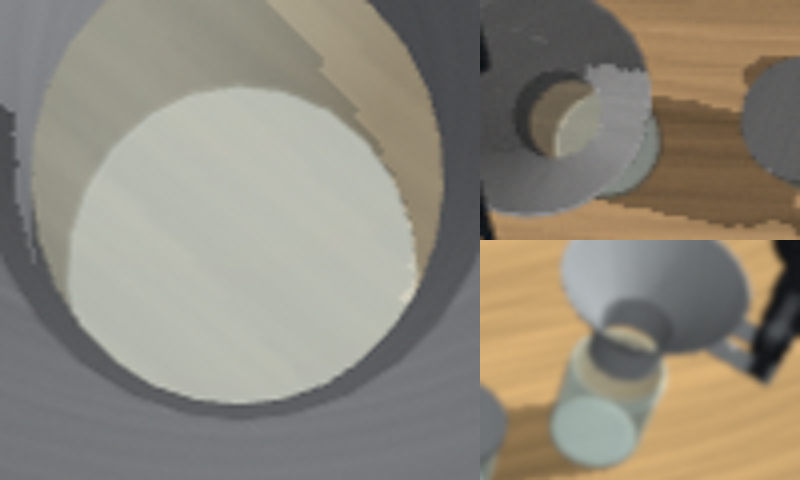

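The jar floor ellipse spans px 232–319 with its far edge at row 22. The spout bottom spans px 223–326 with its near edge at row 101, so everything seen through the spout is jar interior. I compute the remaining offset.

```bash
python3 - <<'E'
from h import *
z=np.load("w3.npz");c=(z["K"],z["T"])
a=np.radians(37);u=np.array([np.cos(a),np.sin(a),0]);v=np.array([-u[1],u[0],0])
far=plane("",(275.5,22),.006,c);L=plane("",(232,67),.006,c);Q=plane("",(319.2,67),.006,c)
print("floor width",np.linalg.norm(L-Q),"mid",(L+Q)/2,"floor c",far+.0385*u)
zb=.1893+.019-.089
L2=plane("",(223,45),zb,c);Q2=plane("",(325.8,45),zb,c);n=plane("",(274.5,101),zb,c)
print("bore width",np.linalg.norm(L2-Q2),"mid",(L2+Q2)/2,"spout c",n-.028*u)
J=far+.0385*u;S=n-.028*u
print("jar-spout along u,v (mm)",(J-S)@u*1e3,(J-S)@v*1e3,((L+Q)/2-(L2+Q2)/2)@v*1e3)
E
```

```text
floor width 0.07562859697970027 mid [0.43124001 0.32739219 0.006     ] floor c [0.43411789 0.32941715 0.006     ]
bore width 0.055379994503182685 mid [0.4326744  0.32778236 0.1193    ] spout c [0.43327717 0.3282914  0.1193    ]
jar-spout along u,v (mm) 1.3489182822106787 0.3931025719415488 0.5516368275992332
```

Within 1.5 mm. Lowering.

>>> {"op": "servo_tool", "data": {
  "rows": [
    [[0,0,0,-0.001,0,0.008,-1],[0,0,0,0,0,0.01,-1],[0,0,0,0,0,0.01,-1],[0,0,0,0,0,0.01,-1],[0,0,0,0,0,0.008,-1],[0,0,0,0,0,0.004,-1],[0,0,0,0,0,0.003,-1],[0,0,0,0,0,0,-1]]
  ]
}}

```text
t: 9.05
tcp_pos: [0.5174, 0.3919, 0.1363]
tool_rot: [-0.317, 0.948, -0.0, -0.001]
force: [0.4, 0.4, -3.4]
finger_gap: 0.21
gripper_force: 97.7
```

>>> {"op": "servo_tool", "data": {
  "rows": [
    [[0,0,0,0,0,0.002,-1],[0,0,0,0,0,0.002,-1],[0,0,0,0,0,0.001,-1],[0,0,0,0,0,0,-1]]
  ]
}}

```text
t: 9.38
tcp_pos: [0.5177, 0.3919, 0.1329]
tool_rot: [-0.317, 0.948, -0.0, 0.0]
force: [-2.2, -0.8, 1.8]
finger_gap: 0.212
gripper_force: 98.3
```

>>> {"op": "servo_tool", "data": {
  "rows": [
    [[0,0,0,0,0,0.001,-1],[0,0,0,0,0,0,0.0],[0,0,0,0,0,0,0.2],[0,0,0,0,0,0,0.2],[0,0,0,0,0,0,0.2],[0,0,0,0,0,0,0.2]]
  ]
}}

```text
t: 9.88
tcp_pos: [0.5178, 0.3922, 0.1312]
tool_rot: [-0.317, 0.948, 0.0, 0.0]
force: [0.6, -0.1, -0.4]
finger_gap: 0.603
gripper_force: 0.0
```

>>> {"op": "servo_tool", "data": {
  "rows": [
    [[0,0,0,0,0,-0.01,0.5],[0,0,0,0,0,-0.02,1],[0,0,0,0,0,-0.03,1],[0,0,0,0,0,-0.03,1],[0,0,0,0,0,-0.03,1]]
  ]
}}

```text
t: 10.3
tcp_pos: [0.5176, 0.392, 0.2531]
tool_rot: [-0.317, 0.948, 0.0, -0.0]
force: [0.3, 0.4, -0.2]
finger_gap: 1.0
gripper_force: 0.0
```

```bash
python3 - <<'E'
from h import *
g=lambda x,y:(140+x/2.6,120+y/2.6)
lip=plane("top",g(659,321),.003);end=plane("top",g(726,162),.066);fr=plane("top",g(691,228),.048)
print("lip",lip,"end",end,"front",fr,np.degrees(np.arctan2(*(end-lip)[1::-1])),np.degrees(np.arctan2(*(end-fr)[1::-1])),"len",np.linalg.norm((end-lip)[:2]))
s=manip.sense();print(s["tcp_pos"],s["q"],s["t"])
P=np.array([.560,-.366,.25]);a=np.radians(-16);u=np.array([np.cos(a),np.sin(a),0])
print(rel(P,np.c_[-u,[-u[1],u[0],0],[0,0,-1]]))
t=manip.snapshot("top");w=manip.snapshot("wrist");cv2.imwrite("pics/top4.png",t);cv2.imwrite("pics/w4.png",w);c=cam("wrist");np.savez("w4.npz",K=c[0],T=c[1])
E
```

```text
lip [ 0.42630593 -0.3191105   0.003     ] end [ 0.59636049 -0.38256059  0.066     ] front [ 0.52498291 -0.34696151  0.048     ] -20.46135513873247 -26.507416422664576 len 0.18150611337431882
[0.51758656 0.39198309 0.25309822] [ 4.76349885e-01  5.58110623e-01  1.36475985e+00  4.62080348e-05
  1.21878115e+00 -1.74006641e+00] 10.3
(array([ 422.2, -630.9,    3.1]), array([ 0.  , -0.  , 52.99]))
```

>>> {"op": "servo_tool", "data": {
  "rows": [
    [[0,0,0,0.0211,-0.0315,0,1],[0,0,0,0.0211,-0.0315,0,1],[0,0,0,0.0211,-0.0315,0,1],[0,0,0,0.0211,-0.0315,0,1],[0,0,0,0.0211,-0.0315,0,1],[0,0,0,0.0211,-0.0315,0,1],[0,0,0,0.0211,-0.0315,0,1],[0,0,0,0.0211,-0.0315,0,1]]
  ]
}}

```text
t: 11.07
tcp_pos: [0.5341, 0.0875, 0.2514]
tool_rot: [-0.317, 0.948, 0.0, -0.0]
force: [0.5, -1.1, 1.0]
finger_gap: 0.996
gripper_force: 0.0
```

>>> {"op": "servo_tool", "data": {
  "rows": [
    [[0,0,0,0.0211,-0.0315,0,1],[0,0,0,0.0211,-0.0315,0,1],[0,0,0,0.0211,-0.0315,0,1],[0,0,0,0.0211,-0.0315,0,1],[0,0,0,0.0211,-0.0315,0,1],[0,0,0,0.0211,-0.0315,0,1],[0,0,0,0.0211,-0.0315,0,1],[0,0,0,0.0211,-0.0315,0,1]]
  ]
}}

```text
t: 11.73
tcp_pos: [0.5509, -0.2154, 0.2514]
tool_rot: [-0.317, 0.948, 0.0, -0.0]
force: [0.8, 0.4, 0.2]
finger_gap: 0.999
gripper_force: 0.0
```

>>> {"op": "servo_tool", "data": {
  "rows": [
    [[0,0,0,0.0211,-0.0315,0,1],[0,0,0,0.0211,-0.0315,0,1],[0,0,0,0.0211,-0.0315,0,1],[0,0,0,0.0211,-0.0315,0,1],[0,0,7,0,0,0,1],[0,0,7,0,0,0,1],[0,0,7,0,0,0,1],[0,0,7,0,0,0,1]]
  ]
}}

```text
t: 12.4
tcp_pos: [0.5731, -0.3456, 0.2508]
tool_rot: [-0.053, 0.998, -0.013, -0.012]
force: [0.1, 0.2, -0.3]
finger_gap: 0.998
gripper_force: 0.0
```

>>> {"op": "servo_tool", "data": {
  "rows": [
    [[0,0,7,0,0,0,1],[0,0,7,0,0,0,1],[0,0,7,0,0,0,1],[0,0,7,0,0,0,1],[0,0,1,0,0,0,1],[0,0,0,0,0,0,1]]
  ]
}}

```text
t: 12.9
tcp_pos: [0.5733, -0.3453, 0.251]
tool_rot: [0.194, 0.981, -0.016, -0.008]
force: [0.3, 0.2, -0.3]
finger_gap: 0.995
gripper_force: 0.0
```

```bash
python3 - <<'E'
from h import *
s=manip.sense();print(s["tcp_pos"],s["q"],s["t"])
c=cam("wrist");np.savez("w5.npz",K=c[0],T=c[1]);w=manip.snapshot("wrist")
o=np.zeros((420,800,3),np.uint8);o[:,:560]=w;o[:200,560:]=cv2.resize(cv2.imread("pics/top4.png")[190:270,130:226],(240,200))
o[200:400,560:]=cv2.resize(cv2.imread("pics/w4.png"),(240,200))
cv2.imwrite("pics/w5.png",o)
E
```

```text
[ 0.57332386 -0.34530985  0.2510243 ] [-0.69392417  0.59021607  1.3084817  -0.03721722  1.24218874 -1.86131712] 12.9
```

View pics/w5.png

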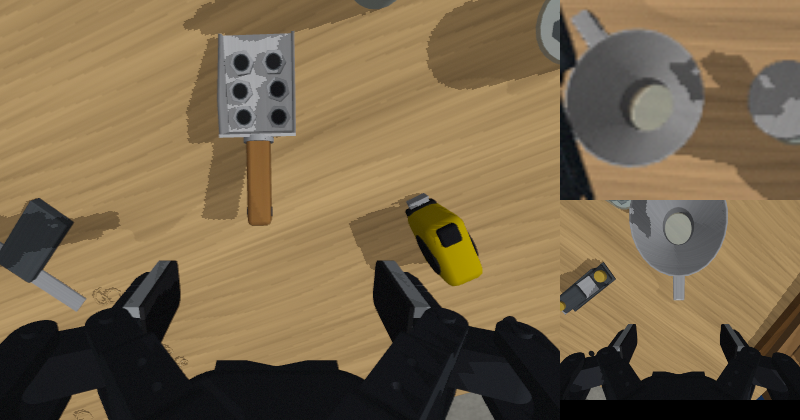

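The wrist view shows the scoop with six nuts, its lip at (257,35). The handle runs from (259,140) to (260,224), and the tape measure is to the right at (445,240). The inset shows the funnel standing level in the jar.

```bash
python3 - <<'E'
from h import *
z=np.load("w5.npz");c=(z["K"],z["T"]);w=cv2.imread("pics/w5.png")[:, :560]
m=((w[:,:,2].astype(int)-w[:,:,0]>65)&(w[:,:,2]<175)).astype(np.uint8);m[:145]=0;m[226:]=0;m[:,:245]=0;m[:,275:]=0
for r in (155,170,185,200,215):
    x=np.where(m[r])[0];print(r,x.min(),x.max(),end="; ")
print()
# handle axis points: top surface heights: point k back of grip: z=.043+.25*k+.0124
def hp(uv,k):return plane("",uv,.043+.25*k+.0124,c)
lip=plane("",(257,35.5),.003,c);lc=[plane("",(219.5,36),.016,c),plane("",(294,33),.016,c)];end=hp((260,224),.045);fr=hp((258.5,141),-.042)
print("lip",lip,"lipcorners",lc,"end",end,"fr",fr,"len lip-end(193)",np.linalg.norm((end-lip)[:2]),"fr-end(87)",np.linalg.norm((end-fr)[:2]))
print("az",np.degrees(np.arctan2(*(end-lip)[1::-1])),np.degrees(np.arctan2(*(end-fr)[1::-1])))
lm=(lc[0]+lc[1])/2;d=end-lm;a=np.arctan2(d[1],d[0]);u=np.array([np.cos(a),np.sin(a),0])
print("az lipcorner-end",np.degrees(a)," grip from lip",lip+.1495*u," from end",end-.044*u)
print("tape top",plane("",(455,235),.07,c), plane("",(410,205),.05,c))
E
```

```text
155 249 274; 170 249 274; 185 246 274; 200 246 274; 215 245 274; 
lip [ 0.42733155 -0.31607554  0.003     ] lipcorners [array([ 0.41608292, -0.35077026,  0.016     ]), array([ 0.44224348, -0.28130815,  0.016     ])] end [ 0.59872622 -0.3801835   0.06665   ] fr [ 0.52430865 -0.35198716  0.0449    ] len lip-end(193) 0.1829917050213476 fr-end(87) 0.0795802037650207
az -20.50766100433174 -20.751375531632625
az lipcorner-end -20.721218204013567  grip from lip [ 0.56716085 -0.36897182  0.003     ]  from end [ 0.55757245 -0.36461537  0.06665   ]
tape top [ 0.67835767 -0.20701095  0.07      ] [ 0.64113401 -0.23378415  0.05      ]
```

```bash
cat >> h.py <<'E'
def att(az,pitch):
    "tool x to az+180, pitch about tool y: + = nose up"
    a=np.radians(az);u=np.array([np.cos(a),np.sin(a),0])
    return (R.from_matrix(np.c_[-u,[-u[1],u[0],0],[0,0,-1]])*R.from_euler("y",pitch,degrees=True)).as_matrix()
E
python3 - <<'E'
from h import *
A=att(-20.7,20)
print(rel([.5566,-.365,.15],A), "then down in tool axes", (A.T@np.array([0,0,-.11])).round(4))
E
```

```text
(array([  7. , -21.1, 101.9]), array([-1.62, 19.42, -2.02])) then down in tool axes [-0.0376  0.      0.1034]
```

>>> {"op": "servo_tool", "data": {
  "rows": [
    [[0,0,0,0.002,-0.007,0.034,1],[0,0,0,0.0025,-0.007,0.034,1],[0,0,0,0.0025,-0.007,0.034,1],[-0.54,6.47,-0.67,0,0,0,1],[-0.54,6.47,-0.67,0,0,0,1],[-0.54,6.47,-0.67,0,0,0,1],[0,0,0,0,0,0,1]]
  ]
}}

```text
t: 13.53
tcp_pos: [0.5586, -0.3661, 0.1475]
tool_rot: [0.177, 0.969, 0.032, -0.171]
force: [1.4, -0.6, -1.1]
finger_gap: 1.002
gripper_force: 0.0
```

```bash
python3 - <<'E'
from h import *
A=att(-20.7,20)
print(rel([.5566,-.365,.04],A))
c=cam("wrist");w=manip.snapshot("wrist");np.savez("w6.npz",K=c[0],T=c[1]);cv2.imwrite("pics/w6.png",w)
m=((w[:,:,2].astype(int)-w[:,:,0]>50)&(w[:,:,2]<150)&(w[:,:,2]>60)).astype(np.uint8)
n,l,st,ce=cv2.connectedComponentsWithStats(m)
for i in range(1,n):
    if st[i,4]>800:print(st[i],ce[i])
for k in(-.02,0,.02):
    a=np.radians(-20.7);P=np.array([.566,-.3685,.043])+k*np.array([np.cos(a),np.sin(a),.25]);print(k,proj("",P,c))
E
```

```text
(array([-34.8,   0.2, 101.7]), array([ 0.05, -0.09,  0.01]))
[  192    15   225    80 10247] [304.81292085  62.60281058]
[   0   37   66   55 1473] [21.92124915 59.20230821]
[ 471   63   89  101 6956] [520.74108683 114.9739793 ]
[  181    97   207   236 13517] [239.88244433 240.25072131]
[   0  275  128   63 2968] [ 43.01785714 305.83726415]
[ 476  305   84   33 1170] [523.2991453  319.87777778]
-0.02 [276.84982177 243.94547005]
0 [276.83573591 271.52639953]
0.02 [276.82090961 300.55717183]
```

>>> {"op": "servo_tool", "data": {
  "rows": [
    [[0,0,0,-0.0087,0,0.0254,1],[0,0,0,-0.0087,0,0.0254,1],[0,0,0,-0.0087,0,0.0254,1],[0,0,0,-0.0057,0,0.0165,1],[0,0,0,-0.003,0,0.009,0.4],[0,0,0,0,0,0,0],[0,0,0,0,0,0,-0.2],[0,0,0,0,0,0,-0.3]]
  ],
  "squeeze": 110
}}

```text
t: 14.25
tcp_pos: [0.5557, -0.365, 0.0444]
tool_rot: [0.178, 0.969, 0.03, -0.169]
force: [-0.3, -0.2, 0.1]
finger_gap: 0.448
gripper_force: 0.0
```

>>> {"op": "servo_tool", "data": {
  "rows": [
    [[0,0,0,0,0,0,-0.4],[0,0,0,0,0,0,-0.5],[0,0,0,0,0,0,-1],[0,0,0,0,0,0,-1],[0,0,0,0,0,0,-1],[0,0,0,0,0,0,-1]]
  ]
}}

```text
t: 14.75
tcp_pos: [0.556, -0.3652, 0.0447]
tool_rot: [0.178, 0.969, 0.03, -0.169]
force: [-0.3, -0.0, 7.1]
finger_gap: 0.262
gripper_force: 107.5
```

```bash
python3 - <<'E'
from h import *
s=manip.sense();print(s["tcp_pos"],s["force"],s["ft_torque"],s["finger_gap"],s["gripper_force"],s["q"],R.from_quat(s["tool_rot"]).as_matrix()[2].round(3))
E
```

```text
[ 0.55600361 -0.36523542  0.04473048] [-0.26164567 -0.02291806  7.12434591] [0.05887774 0.08974828 0.04358609] 0.2621515495395654 107.45858788490295 [-0.7010427   0.95636511  1.18329473 -0.11695599  1.33021158 -1.8611057 ] [ 0.338 -0.002 -0.941]
```

>>> {"op": "servo_tool", "data": {
  "rows": [
    [[0,0,0,0.0007,0,-0.0019,-1],[0,0.5,0,0.0017,0,-0.0047,-1],[0,1,0,0.0027,0,-0.0075,-1],[0,1.5,0,0.0034,0,-0.0094,-1],[0,1.5,0,0.0034,0,-0.0094,-1],[0,1.5,0,0.0034,0,-0.0094,-1],[0,1.5,0,0.0034,0,-0.0094,-1],[0,1,0,0.002,0,-0.0055,-1]]
  ]
}}

```text
t: 15.42
tcp_pos: [0.5588, -0.3657, 0.1034]
tool_rot: [0.175, 0.953, 0.044, -0.242]
force: [0.2, 0.2, -3.9]
finger_gap: 0.262
gripper_force: 108.0
```

```bash
python3 - <<'E'
from h import *
s=manip.sense();print(s["tcp_pos"],s["force"],s["ft_torque"],s["finger_gap"],s["gripper_force"],s["t"],R.from_quat(s["tool_rot"]).as_matrix()[2].round(3))
t=manip.snapshot("top");sc=manip.snapshot("scene");c=cam("wrist");w=manip.snapshot("wrist");np.savez("w7.npz",K=c[0],T=c[1])
o=np.zeros((540,800,3),np.uint8);o[:420,:560]=w;o[:240,560:]=cv2.resize(sc[200:320,110:230],(240,240));o[240:480,560:]=cv2.resize(t[160:260,350:450],(240,240))
cv2.imwrite("pics/w7.png",o)
E
```

```text
[ 0.55878339 -0.36567535  0.10337015] [ 0.24878502  0.15376518 -3.90650496] [-0.25820471 -0.7373422  -0.0081104 ] 0.26242486089718964 107.95730352401733 15.4167 [ 0.476 -0.    -0.879]
```

View pics/w7.png

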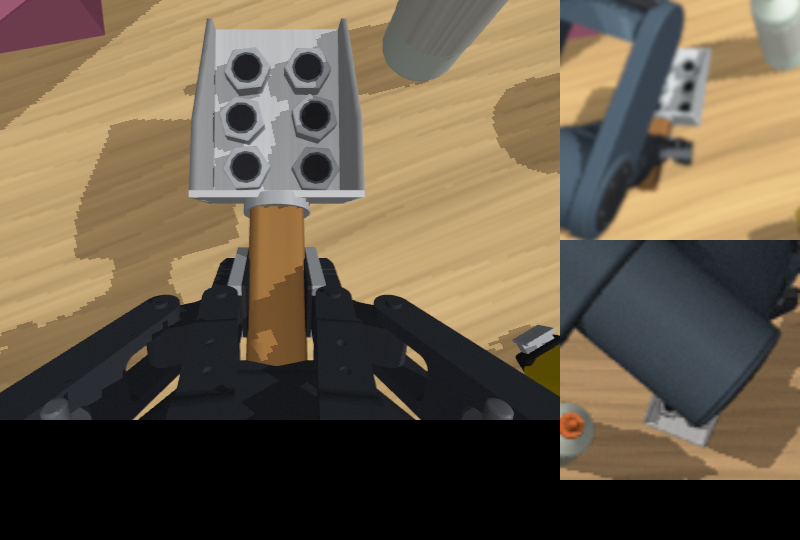

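The wrist view shows all six nuts in the scoop, with its lip at about row 29 and held straight. The lifted weight of 3.9 N fits. I check for slip and work out the carry.

```bash
python3 - <<'E'
from h import *
z=np.load("w7.npz");c=(z["K"],z["T"])
s=manip.sense();A=R.from_quat(s["tool_rot"])
A0=R.from_matrix(att(-20.7,20));lv=A0.inv().apply(np.array([.4273,-.3161,.003])-[.5560,-.3652,.0447]);print("lip in tool",lv)
print("lip now",s["tcp_pos"]+A.apply(lv),"proj",proj("",s["tcp_pos"]+A.apply(lv),c))
print("up",A.inv().apply([0,0,1]).round(4))
F=np.array([.434,.329,0]);a=np.radians(37);u=np.array([np.cos(a),np.sin(a),0])
T=F+.183*u;T[2]=.295;print("hover",T)
P=s["tcp_pos"].copy();P[2]=.295
print("shift after lift",A.inv().apply(T-P).round(4),"yaw from",np.degrees(np.arctan2(*(-A.as_matrix()[:,0])[1::-1])))
E
```

```text
lip in tool [0.11517785 0.00043809 0.08629752]
lip now [ 0.42574004 -0.3144865   0.08148802] proj [277.91804925  31.08966352]
up [ 0.4755 -0.     -0.8797]
hover [0.5801503  0.43913215 0.295     ]
shift after lift [0.2342 0.7597 0.1266] yaw from -20.84663964623155
```

>>> {"op": "servo_tool", "data": {
  "rows": [
    [[0,0,0,0.0048,0,-0.0088,-1],[0,0,0,0.0095,0,-0.0176,-1],[0,0,0,0.0143,0,-0.0264,-1],[0,0,0,0.0166,0,-0.0308,-1],[0,0,0,0.0166,0,-0.0308,-1],[0,0,0,0.0143,0,-0.0264,-1],[0,0,0,0.0095,0,-0.0176,-1],[0,0,0,0.0048,0,-0.0088,-1]]
  ]
}}

```text
t: 16.23
tcp_pos: [0.5588, -0.366, 0.2975]
tool_rot: [0.176, 0.954, 0.043, -0.239]
force: [1.3, 0.1, -4.4]
finger_gap: 0.266
gripper_force: 108.1
```

>>> {"op": "servo_tool", "data": {
  "rows": [
    [[0,0,0,0.0015,0.0047,0.0008,-1],[0,0,0,0.0029,0.0094,0.0016,-1],[0,0,0,0.0044,0.0141,0.0024,-1],[0,0,0,0.0058,0.0188,0.0031,-1],[0,0,0,0.0073,0.0234,0.0039,-1],[0,0,0,0.0087,0.0281,0.0047,-1],[0,0,0,0.0087,0.0281,0.0047,-1],[0,0,0,0.0087,0.0281,0.0047,-1]]
  ]
}}

```text
t: 16.9
tcp_pos: [0.5613, -0.1983, 0.2912]
tool_rot: [0.175, 0.953, 0.045, -0.244]
force: [0.4, 0.3, -2.9]
finger_gap: 0.265
gripper_force: 108.0
```

>>> {"op": "servo_tool", "data": {
  "rows": [
    [[0,0,0,0.0087,0.0281,0.0047,-1],[0,0,0,0.0087,0.0281,0.0047,-1],[0,0,0,0.0087,0.0281,0.0047,-1],[0,0,0,0.0087,0.0281,0.0047,-1],[0,0,0,0.0087,0.0281,0.0047,-1],[0,0,0,0.0087,0.0281,0.0047,-1],[0,0,0,0.0087,0.0281,0.0047,-1],[0,0,0,0.0087,0.0281,0.0047,-1]]
  ]
}}

```text
t: 17.57
tcp_pos: [0.5666, 0.0395, 0.2916]
tool_rot: [0.175, 0.953, 0.044, -0.244]
force: [0.1, -0.2, -3.4]
finger_gap: 0.261
gripper_force: 108.0
```

>>> {"op": "servo_tool", "data": {
  "rows": [
    [[0,0,0,0.0087,0.0281,0.0047,-1],[0,0,0,0.0087,0.0281,0.0047,-1],[0,0,0,0.0087,0.0281,0.0047,-1],[0,0,0,0.0087,0.0281,0.0047,-1],[0,0,0,0.0087,0.0281,0.0047,-1],[0,0,0,0.0087,0.0281,0.0047,-1],[0,0,0,0.0087,0.0281,0.0047,-1],[0,0,0,0.0087,0.0281,0.0047,-1]]
  ]
}}

```text
t: 18.23
tcp_pos: [0.5722, 0.277, 0.2913]
tool_rot: [0.175, 0.953, 0.043, -0.244]
force: [1.5, -0.1, -4.0]
finger_gap: 0.26
gripper_force: 108.0
```

>>> {"op": "servo_tool", "data": {
  "rows": [
    [[0,0,0,0.0087,0.0281,0.0047,-1],[0,0,0,0.0087,0.0281,0.0047,-1],[0,0,0,0.0087,0.0281,0.0047,-1],[0,0,0,0.0073,0.0234,0.0039,-1],[0,0,0,0.0058,0.0188,0.0031,-1],[0,0,0,0.0044,0.0141,0.0024,-1],[0,0,0,0.0029,0.0094,0.0016,-1],[0,0,0,0.0015,0.0047,0.0008,-1]]
  ]
}}

```text
t: 18.9
tcp_pos: [0.5765, 0.4405, 0.2912]
tool_rot: [0.175, 0.953, 0.042, -0.244]
force: [-0.1, 0.1, -2.8]
finger_gap: 0.261
gripper_force: 108.0
```

```bash
python3 - <<'E'
from h import *
s=manip.sense();A=R.from_quat(s["tool_rot"]);print(s["tcp_pos"],s["t"],s["force"],s["q"])
print(rel([.5802,.4391,.295],att(37,28.4)),"zworld in tool",A.inv().apply([0,0,1]))
E
```

```text
[0.57653103 0.44047898 0.29116681] 18.9 [-0.08771176  0.08600612 -2.77983704] [ 0.37381147  0.79203781  0.87797352  0.33740315  1.84355118 -0.80442795]
(array([-1.6, -0. , -5.2]), array([ 27.36,  -0.35, -50.81])) zworld in tool [ 0.47940752 -0.0042621  -0.87758206]
```

>>> {"op": "servo_tool", "data": {
  "rows": [
    [[0.95,0,-1.76,0,0,0,-1],[1.9,0,-3.52,0,0,0,-1],[2.84,0,-5.28,0,0,0,-1],[3.32,0,-6.16,0,0,0,-1],[3.32,0,-6.16,0,0,0,-1],[3.32,0,-6.16,0,0,0,-1],[3.32,0,-6.16,0,0,0,-1],[3.32,0,-6.16,0,0,0,-1]]
  ]
}}

```text
t: 19.57
tcp_pos: [0.5788, 0.4381, 0.2923]
tool_rot: [-0.221, 0.943, -0.056, -0.241]
force: [0.1, -0.1, -3.9]
finger_gap: 0.262
gripper_force: 108.2
```

>>> {"op": "servo_tool", "data": {
  "rows": [
    [[2.84,0,-5.28,0,0,0,-1],[1.9,0,-3.52,0,0,0,-1],[0.5,0,-0.9,0,0,0,-1],[0,0,0,0,0,0,-1],[0,0,0,0,0,0,-1]]
  ]
}}

```text
t: 19.98
tcp_pos: [0.5787, 0.4384, 0.2931]
tool_rot: [-0.308, 0.919, -0.077, -0.233]
force: [1.2, -0.2, -4.0]
finger_gap: 0.262
gripper_force: 108.2
```

```bash
cat >> h.py <<'E'
LV=np.array([.1152,0,.0863])
def lip(s=None):
    s=s or manip.sense(); return s["tcp_pos"]+R.from_quat(s["tool_rot"]).apply(LV)
def pour(pitch,r=.045,z=.158,az=37,F=(.434,.329)):
    "tcp pose for lip r outward of funnel axis, height z, scoop pitch (nose up +)"
    a=np.radians(az);A=att(az,pitch+20);return np.array([F[0]+r*np.cos(a),F[1]+r*np.sin(a),z])-A@LV,A
E
python3 - <<'E'
from h import *
s=manip.sense();print(s["tcp_pos"],s["t"],s["q"].round(3),s["force"],np.linalg.norm(s["ft_torque"]))
w=manip.snapshot("wrist");cv2.imwrite("pics/w8.png",w)
g=cv2.cvtColor(w,cv2.COLOR_BGR2GRAY)[20:190,205:350]
n,l,st,ce=cv2.connectedComponentsWithStats((g<60).astype(np.uint8));print([(st[i,4],ce[i].round()) for i in range(1,n) if st[i,4]>200])
print("lip",lip(s))
for p,r,z in((8,.045,.19),(0,.045,.158),(-15,.045,.158),(-30,.045,.158)):
    P,A=pour(p,r,z);print(p,P,rel(P,A,s))
t=cv2.imread("pics/top4.png")  # funnel centre check after release
g=cv2.cvtColor(t,cv2.COLOR_BGR2HSV)[:,:,1];m=(g<45).astype(np.uint8);m[:195]=0;m[262:]=0;m[:,:125]=0;m[:,192:]=0
k=max(cv2.findContours(m,0,1)[0],key=cv2.contourArea);print(cv2.boundingRect(k))
E
```

```text
[0.57871083 0.43842016 0.29309289] 19.9833 [ 0.518  0.891  0.66  -0.068  2.083 -1.718] [ 1.19639319 -0.16418566 -3.98600174] 0.7604139720393673
[(np.int32(541), array([40., 47.])), (np.int32(545), array([102.,  47.])), (np.int32(654), array([110.,  96.])), (np.int32(554), array([35., 98.])), (np.int32(698), array([111., 148.])), (np.int32(649), array([ 40., 148.]))]
lip [0.46500933 0.35267723 0.27214417]
8 [0.58352929 0.4416784  0.21211525] (array([-43.7,  -0.5,  68.4]), array([ 0.08, -0.47,  0.09]))
0 [0.57996576 0.43899309 0.19969475] (array([-45.7,  -0.5,  81.5]), array([ 0.09, -8.47,  0.08]))
-15 [0.56759828 0.42967352 0.23393126] (array([-15.8,  -0.4,  58.7]), array([  0.1 , -23.47,   0.07]))
-30 [0.54857546 0.4153388  0.26299318] (array([19. , -0.3, 44.6]), array([  0.11, -38.47,   0.06]))
(130, 195, 58, 62)
```

Six nut bores are still seen in the pan. I tip to a moderate nose-down angle first, where the nuts do not slide yet, and then place the lip over the funnel.

>>> {"op": "servo_tool", "data": {
  "rows": [
    [[0,-2,0,0,0,0,-1],[0,-3,0,0,0,0,-1],[0,-3.5,0,0,0,0,-1],[0,-3.5,0,0,0,0,-1],[0,-3.5,0,0,0,0,-1],[0,-3,0,0,0,0,-1],[0,-1.5,0,0,0,0,-1],[0,0,0,0,0,0,-1]]
  ]
}}

```text
t: 20.7
tcp_pos: [0.5781, 0.4373, 0.2948]
tool_rot: [-0.317, 0.946, -0.022, -0.07]
force: [-0.8, -0.1, -3.5]
finger_gap: 0.265
gripper_force: 108.1
```

```bash
python3 - <<'E'
from h import *
s=manip.sense();print(s["tcp_pos"],s["t"],s["q"].round(3),"lip",lip(s))
F=plane("top",(160.2,229),.148);print("funnel by top",F)
P,A=pour(-12,.045,.160);print(P,rel(P,A,s))
w=manip.snapshot("wrist")
g=cv2.cvtColor(w,cv2.COLOR_BGR2GRAY)[0:190,205:350]
n,l,st,ce=cv2.connectedComponentsWithStats((g<60).astype(np.uint8));print([(st[i,4],ce[i].round()) for i in range(1,n) if st[i,4]>200])
E
```

```text
[0.57814852 0.4373491  0.29477458] 20.7 [ 0.501  0.702  0.972 -0.019  1.614 -1.715] lip [0.47695971 0.36124191 0.22631109]
funnel by top [0.43275766 0.32718156 0.148     ]
[0.57063817 0.43196424 0.22942739] (array([-0.4,  0.1, 66. ]), array([ 0.12, -0.44,  0.03]))
[(np.int32(545), array([41., 67.])), (np.int32(630), array([102.,  68.])), (np.int32(704), array([109., 116.])), (np.int32(654), array([ 34., 118.])), (np.int32(697), array([ 40., 166.])), (np.int32(704), array([110., 167.]))]
```

>>> {"op": "servo_tool", "data": {
  "rows": [
    [[0,0,0,0,0,0.01,-1],[0,0,0,0,0,0.018,-1],[0,0,0,0,0,0.018,-1],[0,0,0,0,0,0.013,-1],[0,0,0,0,0,0.006,-1],[0,0,0,0,0,0,-1],[0,0,0,0,0,0,-1]]
  ]
}}

```text
t: 21.33
tcp_pos: [0.5715, 0.4332, 0.2286]
tool_rot: [-0.318, 0.945, -0.023, -0.07]
force: [-0.0, -0.2, -3.9]
finger_gap: 0.26
gripper_force: 108.2
```

>>> {"op": "servo_tool", "data": {
  "rows": [
    [[0,-1.5,0,0.0023,0,-0.003,-1],[0,-2.5,0,0.0038,0,-0.005,-1],[0,-2.5,0,0.0038,0,-0.005,-1],[0,-2.5,0,0.0038,0,-0.005,-1],[0,-2,0,0.003,0,-0.004,-1],[0,-2,0,0.003,0,-0.004,-1]]
  ]
}}

```text
t: 21.83
tcp_pos: [0.5573, 0.4223, 0.2585]
tool_rot: [-0.318, 0.947, 0.014, 0.04]
force: [-1.1, 0.4, -3.6]
finger_gap: 0.26
gripper_force: 108.0
```

```bash
cat > st.py <<'E'
from h import *
s=manip.sense();A=R.from_quat(s["tool_rot"]).as_matrix()
print(s["tcp_pos"].round(4),s["t"],s["q"].round(3),"lip",lip(s).round(4),"scoop pitch",np.degrees(np.arcsin(A[2,0])).round(2)-20,"F",s["force"].round(1),np.linalg.norm(s["ft_torque"]).round(3))
w=manip.snapshot("wrist")
g=cv2.cvtColor(w,cv2.COLOR_BGR2GRAY)[0:190,205:350]
n,l,st,ce=cv2.connectedComponentsWithStats((g<60).astype(np.uint8));print([(int(st[i,4]),ce[i].round().tolist()) for i in range(1,n) if st[i,4]>200])
E
python3 st.py
```

```text
[0.5573 0.4223 0.2585] 21.8333 [ 0.483  0.591  1.287  0.016  1.181 -1.742] lip [0.4715 0.3575 0.1628] scoop pitch -24.84 F [-1.1  0.4 -3.6] 0.133
[(685, [102.0, 67.0]), (564, [41.0, 67.0]), (696, [109.0, 115.0]), (697, [35.0, 117.0]), (693, [40.0, 166.0]), (697, [110.0, 167.0])]
```

>>> {"op": "servo_tool", "data": {
  "rows": [
    [[0,-1.5,0,0.0023,0,-0.003,-1],[0,-1.5,0,0.0023,0,-0.003,-1],[0,-1.5,0,0.0023,0,-0.003,-1],[0,-1,0,0.0015,0,-0.002,-1],[0,0,0,0,0,0,-1],[0,0,0,0,0,0,-1]]
  ]
}}

```text
t: 22.38
tcp_pos: [0.5493, 0.4164, 0.2669]
tool_rot: [-0.317, 0.944, 0.029, 0.083]
force: [0.4, -0.3, -4.3]
finger_gap: 0.258
gripper_force: 108.1
```

```bash
python3 st.py
```

```text
[0.5493 0.4164 0.2669] 22.3833 [ 0.474  0.536  1.378  0.037  1.054 -1.761] lip [0.4709 0.3572 0.1617] scoop pitch -30.119999999999997 F [ 0.4 -0.3 -4.3] 0.072
[(681, [102.0, 56.0]), (614, [41.0, 57.0]), (690, [109.0, 105.0]), (693, [35.0, 107.0]), (687, [40.0, 157.0]), (688, [110.0, 158.0])]
```

>>> {"op": "servo_tool", "data": {
  "rows": [
    [[0,-0.5,0,0.0008,0,-0.001,-1],[0,0,0,0,0,0,-1],[0,0,0,0,0,0,-1],[0,0,0,0,0,0,-1]]
  ]
}}

```text
t: 22.77
tcp_pos: [0.5484, 0.4157, 0.2669]
tool_rot: [-0.317, 0.944, 0.03, 0.087]
force: [-0.1, -0.6, -3.4]
finger_gap: 0.262
gripper_force: 108.2
```

```bash
python3 st.py
```

```text
[0.5484 0.4157 0.2669] 22.7667 [ 0.473  0.532  1.387  0.039  1.041 -1.763] lip [0.4706 0.3571 0.1609] scoop pitch -30.58 F [-0.1 -0.6 -3.4] 0.051
[(680, [102.0, 54.0]), (633, [41.0, 55.0]), (690, [109.0, 104.0]), (692, [35.0, 106.0]), (689, [40.0, 156.0]), (691, [110.0, 157.0])]
```

>>> {"op": "servo_tool", "data": {
  "rows": [
    [[0,-1,0,0.0015,0,-0.002,-1],[0,-1,0,0.0015,0,-0.002,-1],[0,-1,0,0.0015,0,-0.002,-1],[0,0,0,0,0,0,-1],[0,0,0,0,0,0,-1],[0,0,0,0,0,0,-1]]
  ]
}}

```text
t: 23.32
tcp_pos: [0.5438, 0.4123, 0.2723]
tool_rot: [-0.316, 0.941, 0.039, 0.112]
force: [0.1, 1.2, -3.5]
finger_gap: 0.264
gripper_force: 108.0
```

```bash
python3 st.py
```

```text
[0.5438 0.4123 0.2723] 23.3167 [ 0.467  0.502  1.438  0.053  0.969 -1.777] lip [0.4707 0.3571 0.1613] scoop pitch -33.63 F [ 0.1  1.2 -3.5] 0.063
[(505, [41.0, 11.0]), (472, [101.0, 10.0]), (686, [108.0, 64.0]), (681, [36.0, 67.0]), (694, [40.0, 117.0]), (696, [110.0, 117.0])]
```

>>> {"op": "servo_tool", "data": {
  "rows": [
    [[0,0,0,0,0,0,-1],[0,0,0,0,0,0,-1],[0,0,0,0,0,0,-1],[0,0,0,0,0,0,-1]]
  ]
}}

```text
t: 23.7
tcp_pos: [0.544, 0.4124, 0.2721]
tool_rot: [-0.316, 0.941, 0.039, 0.112]
force: [0.4, 0.5, -2.3]
finger_gap: 0.267
gripper_force: 108.2
```

```bash
python3 st.py
```

```text
[0.544  0.4124 0.2721] 23.7 [ 0.467  0.502  1.437  0.053  0.969 -1.777] lip [0.4709 0.3572 0.1611] scoop pitch -33.62 F [ 0.4  0.5 -2.3] 0.094
[(602, [41.0, 13.0]), (598, [108.0, 13.0])]
```

>>> {"op": "servo_tool", "data": {
  "rows": [
    [[0,0,0,0,0,0,-1],[0,-1,0,0.0015,0,-0.002,-1],[0,-1.5,0,0.0023,0,-0.003,-1],[0,-2,0,0.003,0,-0.004,-1],[0,-2,0,0.003,0,-0.004,-1],[0,-2,0,0.003,0,-0.004,-1],[0,-1.5,0,0.0023,0,-0.003,-1],[0,0,0,0,0,0,-1]]
  ]
}}

```text
t: 24.42
tcp_pos: [0.5257, 0.399, 0.2864]
tool_rot: [-0.312, 0.928, 0.066, 0.193]
force: [0.2, -0.4, -2.7]
finger_gap: 0.264
gripper_force: 108.4
```

```bash
python3 st.py; python3 - <<'E'
from h import *
w=manip.snapshot("wrist");t=manip.snapshot("top");sc=manip.snapshot("scene")
cv2.imwrite("pics/w9.png",w);cv2.imwrite("pics/t9.png",t);cv2.imwrite("pics/s9.png",sc)
E
```

```text
[0.5257 0.399  0.2864] 24.4167 [ 0.445  0.41   1.609  0.125  0.724 -1.851] lip [0.4688 0.3562 0.1613] scoop pitch -43.53 F [ 0.2 -0.4 -2.7] 0.276
[]
```

>>> {"op": "servo_tool", "data": {
  "rows": [
    [[0,0,0,-0.006,0,-0.0138,-1],[0,0,0,-0.012,0,-0.0275,-1],[0,0,0,-0.012,0,-0.0275,-1],[0,4,0,0,0,0,-1],[0,7,0,0,0,0,-1],[0,7,0,0,0,0,-1],[0,7,0,0,0,0,-1],[0,7,0,0,0,0,-1]]
  ]
}}

```text
t: 25.28
tcp_pos: [0.5285, 0.4005, 0.3631]
tool_rot: [-0.318, 0.945, -0.023, -0.07]
force: [0.6, -0.1, -3.0]
finger_gap: 0.26
gripper_force: 108.4
```

>>> {"op": "servo_tool", "data": {
  "rows": [
    [[0,7,0,0,0,0,-1],[0,4.5,0,0,0,0,-1],[0,0,0,0,0,0,-1]]
  ]
}}

```text
t: 25.53
tcp_pos: [0.53, 0.4013, 0.3578]
tool_rot: [-0.314, 0.933, -0.055, -0.165]
force: [0.5, -0.1, -2.8]
finger_gap: 0.261
gripper_force: 108.4
```

```bash
python3 st.py; python3 - <<'E'
from h import *
t=manip.snapshot("top");sc=manip.snapshot("scene");w=manip.snapshot("wrist")
cv2.imwrite("pics/t10.png",t);cv2.imwrite("pics/s10.png",sc);cv2.imwrite("pics/w10.png",w)
s=manip.sense();A=R.from_quat(s["tool_rot"])
P=np.array([.556,-.3652,s["tcp_pos"][2]])
print("shift",A.inv().apply(P-s["tcp_pos"]).round(4),"turn",rel(P,att(-20.7,20)))
E
```

```text
[0.53   0.4013 0.3578] 25.5333 [ 0.501  0.662  0.922 -0.051  1.904 -1.727] lip [0.4201 0.3181 0.3162] scoop pitch 0.019999999999999574 F [ 0.5 -0.1 -2.8] 0.499
[]
shift [ 0.4137 -0.627   0.1477] turn (array([ 413.7, -627. ,  147.7]), array([-19.6 ,   0.15,  54.43]))
```

>>> {"op": "servo_tool", "data": {
  "rows": [
    [[0,0,0,0.0099,-0.0149,0.0035,-1],[0,0,0,0.0197,-0.0299,0.007,-1],[0,0,0,0.0197,-0.0299,0.007,-1],[0,0,0,0.0197,-0.0299,0.007,-1],[0,0,0,0.0197,-0.0299,0.007,-1],[0,0,0,0.0197,-0.0299,0.007,-1],[0,0,0,0.0197,-0.0299,0.007,-1],[0,0,0,0.0197,-0.0299,0.007,-1]]
  ]
}}

```text
t: 26.4
tcp_pos: [0.5369, 0.1247, 0.3638]
tool_rot: [-0.314, 0.934, -0.054, -0.162]
force: [0.7, 0.2, -2.0]
finger_gap: 0.263
gripper_force: 108.4
```

>>> {"op": "servo_tool", "data": {
  "rows": [
    [[0,0,0,0.0197,-0.0299,0.007,-1],[0,0,0,0.0197,-0.0299,0.007,-1],[0,0,0,0.0197,-0.0299,0.007,-1],[0,0,0,0.0197,-0.0299,0.007,-1],[0,0,0,0.0197,-0.0299,0.007,-1],[0,0,0,0.0197,-0.0299,0.007,-1],[0,0,0,0.0197,-0.0299,0.007,-1],[0,0,0,0.0197,-0.0299,0.007,-1]]
  ]
}}

```text
t: 27.07
tcp_pos: [0.548, -0.1665, 0.3644]
tool_rot: [-0.314, 0.934, -0.055, -0.162]
force: [0.7, -0.3, -1.5]
finger_gap: 0.264
gripper_force: 108.4
```

>>> {"op": "servo_tool", "data": {
  "rows": [
    [[0,0,0,0.0197,-0.0299,0.007,-1],[0,0,0,0.0197,-0.0299,0.007,-1],[0,0,0,0.0197,-0.0299,0.007,-1],[0,0,0,0.0197,-0.0299,0.007,-1],[0,0,0,0.0197,-0.0299,0.007,-1],[0,0,0,0.0099,-0.015,0.0035,-1],[0,0,0,0,0,0,-1]]
  ]
}}

```text
t: 27.65
tcp_pos: [0.5553, -0.3702, 0.3642]
tool_rot: [-0.311, 0.934, -0.056, -0.163]
force: [1.7, 0.4, -2.0]
finger_gap: 0.262
gripper_force: 108.3
```

>>> {"op": "servo_tool", "data": {
  "rows": [
    [[-1,0,3,0,0,0,-1],[-2.18,0,6.05,0,0,0,-1],[-2.18,0,6.05,0,0,0,-1],[-2.18,0,6.05,0,0,0,-1],[-2.18,0,6.05,0,0,0,-1],[-2.18,0,6.05,0,0,0,-1],[-2.18,0,6.05,0,0,0,-1],[-2.18,0,6.05,0,0,0,-1]]
  ]
}}

```text
t: 28.32
tcp_pos: [0.5567, -0.3644, 0.3646]
tool_rot: [0.097, 0.98, 0.016, -0.171]
force: [-0.7, -0.3, -2.1]
finger_gap: 0.26
gripper_force: 108.4
```

>>> {"op": "servo_tool", "data": {
  "rows": [
    [[-2.18,0,6.05,0,0,0,-1],[-1.1,0,3,0,0,0,-1],[0,0,0,0,0,0,-1]]
  ]
}}

```text
t: 28.57
tcp_pos: [0.5562, -0.3656, 0.3643]
tool_rot: [0.177, 0.969, 0.03, -0.169]
force: [-0.4, 0.2, -1.7]
finger_gap: 0.258
gripper_force: 108.4
```

```bash
python3 st.py; python3 - <<'E'
from h import *
print(rel([.556,-.3652,.12],att(-20.7,20)))
t=manip.snapshot("top");sc=manip.snapshot("scene")
cv2.imwrite("pics/t11.png",t);cv2.imwrite("pics/s11.png",sc)
o=np.zeros((600,800,3),np.uint8)
o[:330,:400]=cv2.resize(t[120:285,100:300],(400,330));o[:330,400:]=cv2.resize(sc[130:295,250:450],(400,330))
o[340:600,:260]=cv2.resize(t[190:255,130:195],(260,260),interpolation=cv2.INTER_CUBIC)
o[340:600,270:530]=cv2.resize(sc[120:200,370:450],(260,260),interpolation=cv2.INTER_CUBIC)
o[340:600,540:]=cv2.resize(cv2.imread("pics/w10.png")[0:260,150:410],(260,260))
cv2.imwrite("pics/v10.png",o)
E
```

```text
[ 0.5562 -0.3656  0.3643] 28.5667 [-0.701  0.654  0.919 -0.12   1.892 -1.929] lip [ 0.4275 -0.317   0.3221] scoop pitch -0.23999999999999844 F [-0.4  0.2 -1.7] 0.367
[]
(array([-82.3,   0.3, 230. ]), array([-0.09,  0.23,  0.09]))
```

View pics/v10.png

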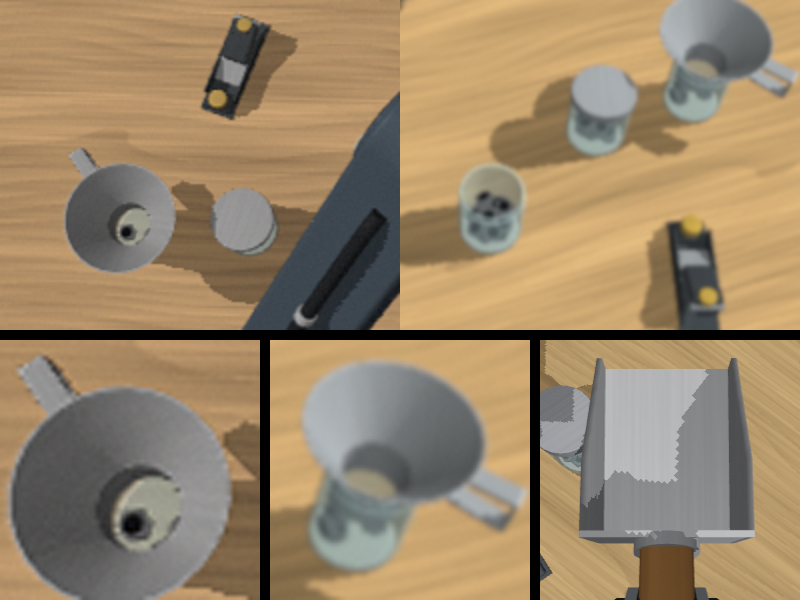

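The last view shows the scoop empty, the funnel level in the jar with nuts at its bottom, no nuts on the bench, and the other two jars and the plane in place. I set the scoop down where it lay.

>>> {"op": "servo_tool", "data": {
  "rows": [
    [[0,0.23,0,-0.0103,0,0.0288,-1],[0,0,0,-0.0103,0,0.0288,-1],[0,0,0,-0.0103,0,0.0288,-1],[0,0,0,-0.0103,0,0.0288,-1],[0,0,0,-0.0103,0,0.0288,-1],[0,0,0,-0.0103,0,0.0288,-1],[0,0,0,-0.0103,0,0.0288,-1],[0,0,0,-0.0103,0,0.0288,-1]]
  ]
}}

```text
t: 29.38
tcp_pos: [0.5555, -0.3648, 0.1177]
tool_rot: [0.176, 0.969, 0.03, -0.171]
force: [0.5, -0.5, -2.2]
finger_gap: 0.261
gripper_force: 108.4
```

>>> {"op": "servo_tool", "data": {
  "rows": [
    [[0,0,0,-0.0068,0,0.0188,-1],[0,0,0,-0.0068,0,0.0188,-1],[0,0,0,-0.005,0,0.0141,-1],[0,0,0,-0.0034,0,0.0094,-1],[0,0,0,-0.0014,0,0.0038,-1],[0,0,0,0,0,0,-1],[0,0,0,0,0,0,-1]]
  ]
}}

```text
t: 29.97
tcp_pos: [0.5553, -0.3657, 0.0504]
tool_rot: [0.176, 0.969, 0.03, -0.171]
force: [0.7, -0.4, -1.7]
finger_gap: 0.26
gripper_force: 108.3
```

```bash
python3 st.py
```

```text
[ 0.5553 -0.3657  0.0504] 29.9667 [-0.701  0.95   1.18  -0.119  1.343 -1.865] lip [ 0.4264 -0.3172  0.0088] scoop pitch 0.019999999999999574 F [ 0.7 -0.4 -1.7] 0.409
[]
```

>>> {"op": "servo_tool", "data": {
  "rows": [
    [[0,0,0,-0.001,0,0.0028,-1],[0,0,0,-0.0007,0,0.0019,-1],[0,0,0,-0.0004,0,0.001,-1],[0,0,0,0,0,0,-1]]
  ]
}}

```text
t: 30.35
tcp_pos: [0.5553, -0.3658, 0.0446]
tool_rot: [0.177, 0.969, 0.031, -0.171]
force: [0.4, -0.2, 3.9]
finger_gap: 0.261
gripper_force: 109.4
```

>>> {"op": "servo_tool", "data": {
  "rows": [
    [[0,0,0,0,0,0,-0.3],[0,0,0,0,0,0,0],[0,0,0,0,0,0,0.3],[0,0,0,0,0,0,0.6],[0,0,0,0,0,0,1],[0,0,0,0,0,0,1],[0,0,0,0,0,0,1],[0,0,0,0,0,0,1]]
  ]
}}

```text
t: 31.02
tcp_pos: [0.5547, -0.3653, 0.0433]
tool_rot: [0.177, 0.969, 0.031, -0.172]
force: [0.1, 0.5, 0.3]
finger_gap: 1.002
gripper_force: 0.0
```

>>> {"op": "servo_tool", "data": {
  "rows": [
    [[0,0,0,0.0034,0,-0.0094,1],[0,0,0,0.0068,0,-0.0188,1],[0,0,0,0.0103,0,-0.0288,1],[0,0,0,0.0103,0,-0.0288,1],[0,0,0,0.0103,0,-0.0288,1],[0,0,0,0.0068,0,-0.0188,1],[0,0,0,0,0,0,1],[0,0,0,0,0,0,1]]
  ]
}}

```text
t: 31.68
tcp_pos: [0.5563, -0.3661, 0.1873]
tool_rot: [0.177, 0.969, 0.03, -0.17]
force: [-0.3, -0.0, -0.8]
finger_gap: 1.001
gripper_force: 0.0
```

```bash
python3 - <<'E'
from h import *
s=manip.sense();print(s["tcp_pos"],s["t"],s["finger_gap"],s["force"])
t=manip.snapshot("top");a=cv2.imread("pics/top0.png")
d=(cv2.absdiff(t,a).max(2)>40).astype(np.uint8);n,l,st,ce=cv2.connectedComponentsWithStats(d)
print([st[i].tolist() for i in range(1,n) if st[i,4]>15])
c=cam("wrist");w=manip.snapshot("wrist");cv2.imwrite("pics/w12.png",w)
# handle / lip expected pixels vs pan mask (grey, low saturation)
print("lip exp",proj("",np.array([.427,-.3165,.003]),c))
hs=cv2.cvtColor(w,cv2.COLOR_BGR2HSV);m=((hs[:,:,1]<40)&(hs[:,:,2]>90)).astype(np.uint8)
n,l,st,ce=cv2.connectedComponentsWithStats(m);print([(st[i].tolist(),ce[i].round()) for i in range(1,n) if st[i,4]>800])
E
```

```text
[ 0.55634362 -0.36609959  0.18732326] 31.6833 1.0006733225785815 [-0.34798351 -0.00895828 -0.78280988]
[[176, 93, 384, 327, 54675], [523, 181, 37, 26, 483], [132, 194, 75, 63, 1798], [291, 196, 5, 5, 21], [457, 197, 57, 16, 282], [534, 209, 26, 35, 356], [394, 212, 5, 5, 21], [487, 215, 10, 8, 51], [511, 216, 17, 9, 65], [154, 220, 20, 26, 92], [391, 221, 6, 6, 24], [160, 232, 8, 8, 47], [247, 316, 7, 6, 27], [374, 358, 35, 39, 662], [287, 383, 13, 11, 21], [310, 413, 10, 7, 40]]
lip exp [277.22294557 114.25507238]
[([404, 0, 100, 93, 1630], array([460.,  16.])), ([232, 109, 89, 109, 7907], array([274., 163.]))]
```

```bash
python3 - <<'E'
from h import *
for n0,n1,roi in(("scene0","scene",(230,110,560,420)),("top0","top",(0,60,340,300))):
    a=cv2.imread(f"pics/{n0}.png");b=manip.snapshot(n1);d=(cv2.absdiff(a,b).max(2)>35).astype(np.uint8)
    x0,y0,x1,y1=roi;n,l,st,ce=cv2.connectedComponentsWithStats(d[y0:y1,x0:x1])
    print(n1,[(st[i,:5]+[x0,y0,0,0,0]).tolist() for i in range(1,n) if st[i,4]>8])
print(manip.sense()["t"])
E
```

```text
scene [[232, 119, 5, 4, 13], [380, 126, 70, 53, 1947], [230, 128, 21, 22, 290], [317, 169, 19, 19, 255], [385, 168, 21, 14, 167], [266, 189, 62, 53, 2069], [359, 196, 34, 12, 242], [230, 226, 34, 66, 1233], [286, 234, 4, 3, 10], [291, 236, 6, 3, 13], [286, 241, 8, 10, 54], [282, 253, 11, 14, 113]]
top [[201, 138, 139, 162, 10255], [291, 191, 6, 4, 15], [132, 194, 75, 63, 1952], [291, 196, 5, 5, 21], [284, 199, 4, 4, 11], [284, 203, 7, 5, 15], [154, 219, 21, 27, 114], [160, 232, 8, 8, 49]]
31.8833
```

```bash
python3 -c "
from station import manip
print(manip.sign_off())"
```

```text
the job is handed in; nothing more can be done
None
```

The job is handed in at about 32 s: the funnel stands in the formerly empty jar, the six nuts were poured through it with no spill seen, and the scoop lies flat where it was. The images show nothing else moved, though not all six nuts could be counted inside the jar.

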